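# Sort left- and right-hand shelf brackets into their racks

## Robot

A 6-joint arm with a two-finger parallel gripper is mounted at the origin on a cart in front of the work surface, level with it; the furniture and walls round the work are solid. World frame = base frame: x ahead of the robot, y to its left, z up, the work surface at z = 0. Lengths are in m, angles in rad, forces in N, time in s.
With the tool pointing down it reaches from about 0.3 to 0.75 m from the base axis. Payload 8.5 kg.
Tool frame: the origin (TCP) lies midway between the tips of the shut fingers; the grasp point (between the pads) lies 19 mm behind it; z points along the fingers, y is the direction in which the jaws open and shut (so a half turn about z gives the same grasp; the last joint's range is limited). The gripper opens to 88 mm and grips with 3 to 60 N. Pads are 18 mm wide; open, the fingers measure 123 mm over their backs; the gripper's body (75 mm by 187 mm) begins 45 mm behind the grasp point.
Start: joints at [-1.563, 0.381, 1.297, -0, 1.464, -0.215], TCP at [0.122, -0.536, 0.239] pointing down, gripper open.
Joint ranges: [-3.11, 3.11], [-0.89, 2.33], [0.22, 2.48], [-1.42, 4.56], [0.17, 2.85], [-2.88, 2.88]. Speed limits (rad/s): [2.39, 2.39, 3.14, 3.14, 3.14, 3.14].

## Interface

Orientations are given as a unit quaternion [w, x, y, z].
In Python, from station import status, vision, manip gives the robot as it stands.
- The arm moves only by the tool move_arm, never from a script. Its argument "deltas" is one flat list of numbers, 7 for each row, row after row: the shift along the tool's x, y, z in units of 60 mm (1.0 is 60 mm), then the turn, a rotation vector about the tool's x, y, z in units of 8 degrees (1.0 is 8 degrees), then the finger opening in mm, from 0 to 88.1. In form: [tx, ty, tz, wx, wy, wz, grip, tx, ty, tz, wx, wy, wz, grip, ...]. A call has 1 to 10 rows; each row is the pose to reach, as a shift and turn from the pose measured when the call began, along the tool's axes at that moment; what a row does not reach only later rows make up. A row lasts 1/8 s, in which the tool goes at most 62.5 mm and 10.7 degrees, less where a joint would pass 70% of its speed; a pose out of reach is approached as far as the arm can. A call with a gripper value outside its range is refused whole. The fingers move at their own pace and stop on an object; the grip force is fixed at half the most. Time passes only in rows, so rows that repeat a pose let the fingers close. It gives the time, the measured TCP pose, the force and the opening at its end, in the units of the state.
- status.get_state(): the state, without advancing time (a new reading comes with each control period).
- vision.get_image(name): name is "scene" or "side" or "wrist"; returns a dict with "pixels" (400x640x3 uint8, red, green, blue), "range_z" (400x640 float32, m along the optical axis (not along the pixel's ray), 0 where there is no reading), "camera_matrix" (3x3 intrinsics, pixels), "k1" (the pictures are not rectified: a ray, as slopes to the right and down, at radius r is drawn at 1 + k1 r^2 times it, then the intrinsics apply), "R" (3x3) and "t" (3): a world point X has camera coordinates R X + t. Camera axes: x right, y down, z forward; pixel columns grow to the right and rows downward; lengths in m; the calibration is good to about 2 mm. A picture is of the moment at which its call begins.
- manip.sign_off(): hands the job in, once; it reports no verdict.
Trained networks look in the newest picture that a camera, given by its name, has taken for a name from the list of things; names that differ only in an ending like _2 or _b are one class to them, and where a whole thing is asked for, a point or a joint stands for the part that bears it (a point fixed in the world has none). Each returns a list of dicts, best first, with "p" (0 to 1); they miss things now and then, are a little off and sometimes report something else, mostly with a low value. They report only what shows in the picture. A call takes as long as a camera call. They do not tell look-alikes from the thing itself.
- vision.look_for(thing, camera): "extent" ([left, top, right, bottom] in pixels, round what is visible of it).
The state is a dict: "time": time; "joint_pos": joint angles; "joint_velocities": joint speeds; "joint_torque": joint torques, N m; "position": TCP position; "eef_rot": TCP orientation; "force": force on the tool from outside, world axes, zero at the start; "wrist_torque": the same for the moment, N m; "finger_gap": finger opening in m.
Only numpy, scipy, OpenCV 4.12 (cv2) and the standard library are available. Lean on these libraries where they do the work, as an engineer would, in place of code of your own. Each camera call takes 0.05 s, during which the arm holds its last target.

## Task

Sort the two loose metal brackets: each goes into the empty bay of the wooden rack that already holds one of the same hand (not its mirror image), standing on its foot and facing the same way as the sample beside it. The one between the two upright plates of the steel stand can be held there only across its thin plate, and a bay takes a bracket only when it is held across its width, so first stand that one on the open worktop, well clear of the stand, let go and take it again the other way. Leave the timer, tin and spice jar where they are.

Things in the scene. Friction and masses are not known exactly. Their poses are not given: they have to be found in the camera images.
- bracket_left: loose left-hand aluminium bracket, 0.15 kg. Cheek plate 10 mm thick (y), 56 wide (x -28..28); back half (x>0) 80 high, front edge 46, slope between. Foot plate 8 thick, 56 wide, on the +y side only, to y=+49: to the left seen from the low front. Origin: underside, mid-cheek; z up, +x to the high back. Starts standing on the worktop, +x away from the robot (0.1 rad), in the stand or to its left
- bracket_right: loose right-hand aluminium bracket, 0.15 kg. Cheek plate 10 mm thick (y), 56 wide (x -28..28); back half (x>0) 80 high, front edge 46, slope between. Foot plate 8 thick, 56 wide, on the -y side only, to y=-49: to the right seen from the low front. Origin: underside, mid-cheek; z up, +x to the high back. Starts standing on the worktop, +x away from the robot (0.1 rad), in the stand or to its left
- rack_left: fixed wooden rack. Base 120 (x) x 168 (y) x 6 mm; dividers at y=-77, 0, 77, 6 thick, x -24..24, tops 90 above worktop: two bays 71 wide, open to front, back and top. The +y bay holds a fixed left-hand sample, high back to +x; the other is empty. Origin: centre of underside; +x away from robot (0.2 rad). At the robot's far left or far right, varying
- rack_right: fixed wooden rack. Base 120 (x) x 168 (y) x 6 mm; dividers at y=-77, 0, 77, 6 thick, x -24..24, tops 90 above worktop: two bays 71 wide, open to front, back and top. The -y bay holds a fixed right-hand sample, high back to +x; the other is empty. Origin: centre of underside; +x away from robot (0.2 rad). At the robot's far left or far right, varying
- bay_left (a point): where bracket_left's origin belongs when it stands centred in the empty bay of rack_left: on the bay's floor (6 mm above the worktop); axes as the rack's. About 8 mm to spare on either side between bracket and dividers
- bay_right (a point): where bracket_right's origin belongs when it stands centred in the empty bay of rack_right: on the bay's floor (6 mm above the worktop); axes as the rack's. About 8 mm to spare on either side between bracket and dividers
- stand: fixed steel stand: two upright plates 6 mm thick, 70 wide (y), 84 high, inner faces at x=-38 and +38, each with a 4 mm thick flange outward to x=58; no floor, open above and to both y sides. Origin on the worktop midway between them; +x away from the robot. One bracket stands between, about 10 mm from each plate, and lifts straight out. The worktop between its front left corner and the timer is free
- timer: loose round wind-up kitchen timer, 62 x 62 x 50 mm, origin at the centre of its underside; leave alone
- tin: loose food tin, diameter 75, height 58 mm, origin at the centre of its underside, behind the stand; leave alone
- spice_jar: loose spice jar, diameter 41, height 105 mm, origin at the centre of its underside, at the back under a wall cabinet whose door is at world x = 0.60, from y = -0.07 to 0.53, 0.47 m above the worktop: keep the wrist short of it; leave alone
Not all that is in view belongs to the job. Leave any yellow look-alike of the rack_right alone.

How it is judged:
By the outcome, as a careful person would: the job done as asked, in the order asked, and still so for the second after the job is handed in, with the robot touching nothing.
It also fails if it takes over 67 s, if anything falls off the work surface, if the arm or the gripper's body presses on something with over 40 N, if the wrist force passes 120 N, or if a joint passes its speed limit or range.

## Working session

There is one attempt and no reset: what is moved stays moved. The work goes in short steps, Python scripts to look and compute and a tool call to move; the robot and the scene stay as the last step left them, time stands still between calls to the robot, and variables do not carry over. Pictures are saved under pics/ and viewed, and the job is handed in when it is done.

Besides the shell and the picture viewer there is one more tool, called after "Request:" by a JSON object that holds its "method" and its "body". move_arm: Moves the arm, as the interface text tells. Its arguments: {"type":"object","properties":{"deltas":{"type":"array"}},"required":["deltas"]}

```bash
ls; mkdir -p pics; cat > h.py <<'E'
import numpy as np, cv2
from station import status, vision, manip
def snap(n):
    d=vision.get_image(n); np.savez('%s.npz'%n, **{k:np.array(v) for k,v in d.items()}); return d
def load(n): return dict(np.load('%s.npz'%n))
def cloud(d):
    K=d['camera_matrix'];k1=float(d['k1']);Z=d['range_z'];h,w=Z.shape
    u,v=np.meshgrid(np.arange(w),np.arange(h))
    xd=(u-K[0,2])/K[0,0]; yd=(v-K[1,2])/K[1,1]
    x,y=xd.copy(),yd.copy()
    for _ in range(10):
        f=1+k1*(x*x+y*y); x=xd/f;y=yd/f
    P=np.stack([x*Z,y*Z,Z],-1)
    W=(P-d['t'])@d['R']
    W[Z<=0]=np.nan
    return W
def proj(d,X):
    X=np.atleast_2d(X);c=X@d['R'].T+d['t'];x=c[:,0]/c[:,2];y=c[:,1]/c[:,2];f=1+float(d['k1'])*(x*x+y*y)
    K=d['camera_matrix'];return np.stack([K[0,0]*x*f+K[0,2],K[1,1]*y*f+K[1,2]],-1)
E
python3 - <<'E'
from h import *
print(status.get_state())
for n in ['scene','side','wrist']:
    d=snap(n); cv2.imwrite('pics/%s0.png'%n,cv2.cvtColor(d['pixels'],cv2.COLOR_RGB2BGR))
    print(n,d['R'].round(2).tolist(),(-d['R'].T@d['t']).round(3))
    for t in ['bracket_left','bracket_right','rack_left','rack_right','stand','timer','tin','spice_jar']:
        if n!='wrist': print(t,[(round(r['p'],2),np.round(r['extent']).tolist()) for r in vision.look_for(t,n)])
E
```

```text
pics
{'time': 0.0, 'joint_pos': array([-1.56327872e+00,  3.81178339e-01,  1.29823407e+00,  1.29544697e-05,
        1.46358877e+00, -2.15323883e-01]), 'joint_velocities': array([ 0.00023967,  0.00124505,  0.00122121,  0.00032321,  0.00057015,
       -0.00102872]), 'joint_torque': array([ 1.45620364e-03, -4.37930095e+01, -2.24554199e+01,  7.14322622e-02,
        3.52772651e-02, -1.01016251e-04]), 'position': array([ 0.121537  , -0.53612553,  0.23815625]), 'eef_rot': array([-6.99798820e-04,  9.93798959e-01,  1.11189626e-01,  7.94485648e-05]), 'force': array([-0.35343668, -0.33952965,  0.59576944]), 'wrist_torque': array([0.01069767, 0.03077569, 0.00814311]), 'finger_gap': 0.08780298895284258}
scene [[-0.71, -0.7, -0.02], [-0.49, 0.52, -0.7], [0.5, -0.49, -0.72]] [-0.148  0.883  1.054]
bracket_left [(0.86, [362.0, 160.0, 383.0, 190.0])]
bracket_right [(0.7, [337.0, 177.0, 359.0, 200.0]), (0.5, [386.0, 119.0, 432.0, 168.0])]
rack_left [(0.62, [385.0, 122.0, 431.0, 170.0])]
rack_right [(0.82, [269.0, 208.0, 330.0, 264.0]), (0.67, [181.0, 289.0, 252.0, 350.0])]
stand [(0.84, [360.0, 158.0, 395.0, 196.0]), (0.4, [267.0, 204.0, 330.0, 265.0])]
timer [(0.76, [347.0, 221.0, 365.0, 241.0])]
tin [(0.62, [344.0, 136.0, 367.0, 158.0])]
spice_jar [(0.54, [312.0, 145.0, 326.0, 172.0])]
side [[-1.0, -0.06, 0.02], [-0.05, 0.52, -0.85], [0.04, -0.85, -0.53]] [0.479 1.623 0.914]
bracket_left [(0.57, [333.0, 164.0, 346.0, 188.0])]
bracket_right [(0.78, [326.0, 179.0, 339.0, 196.0])]
rack_left [(0.96, [326.0, 135.0, 351.0, 170.0])]
rack_right [(0.67, [319.0, 255.0, 371.0, 320.0]), (0.55, [313.0, 196.0, 352.0, 242.0])]
stand []
timer [(0.53, [360.0, 198.0, 373.0, 215.0])]
tin [(0.6, [295.0, 160.0, 316.0, 176.0])]
spice_jar [(0.65, [291.0, 167.0, 300.0, 192.0]), (0.35, [313.0, 196.0, 354.0, 243.0])]
wrist [[0.22, -0.98, 0.0], [-0.92, -0.21, 0.32], [-0.31, -0.07, -0.95]] [ 0.203 -0.519  0.383]
```

View pics/scene0.png

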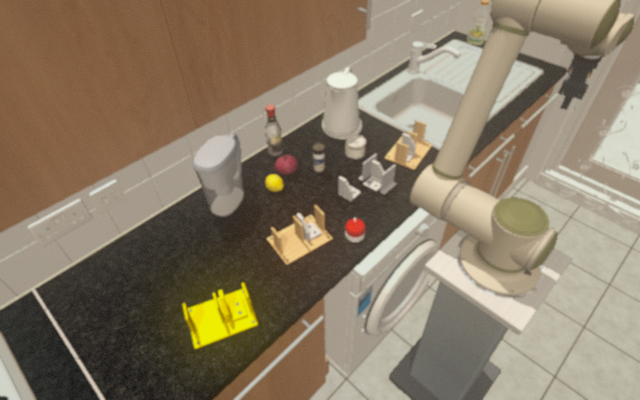

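View pics/side0.png

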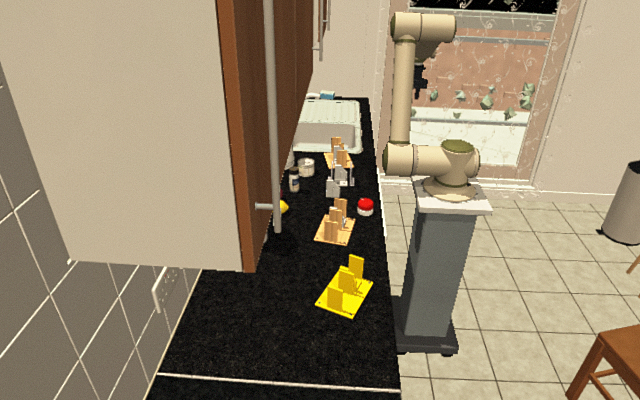

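```bash
python3 - <<'E'
from h import *
d=load('scene')
p=cv2.cvtColor(d['pixels'],cv2.COLOR_RGB2BGR)
cv2.imwrite('pics/c1.png',cv2.resize(p[110:270,260:440],None,fx=4,fy=3.75,interpolation=cv2.INTER_CUBIC)[:600])
d2=load('side');p=cv2.cvtColor(d2['pixels'],cv2.COLOR_RGB2BGR)
cv2.imwrite('pics/c2.png',cv2.resize(p[120:330,260:420],None,fx=2.8,fy=2.8,interpolation=cv2.INTER_CUBIC))
for d in (d,d2):
  W=cloud(d)
  for z0,z1 in ((.003,.2),):
    pass
# top-down map
W=np.concatenate([cloud(d).reshape(-1,3) for d in (load('scene'),load('side'))])
C=np.concatenate([load(n)['pixels'].reshape(-1,3) for n in('scene','side')])
m=(W[:,0]>.15)&(W[:,0]<.85)&(abs(W[:,1])<.7)&(W[:,2]>-.03)&(W[:,2]<.25)
W=W[m];C=C[m];o=np.argsort(W[:,2]);W=W[o];C=C[o]
s=550
im=np.zeros((int(.7*s),int(1.4*s),3),np.uint8);
hm=im.copy()
for (x,y,z),c in zip(W,C):
    r=int((.85-x)*s);q=int((.7-y)*s)
    im[r:r+2,q:q+2]=c[::-1]
    hm[r:r+2,q:q+2]=cv2.applyColorMap(np.uint8([[np.clip(z*2000,0,255)]]),cv2.COLORMAP_JET)[0,0]
cv2.imwrite('pics/top.png',im);cv2.imwrite('pics/hm.png',hm)
E
```

```text
(no output)
```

View pics/c1.png

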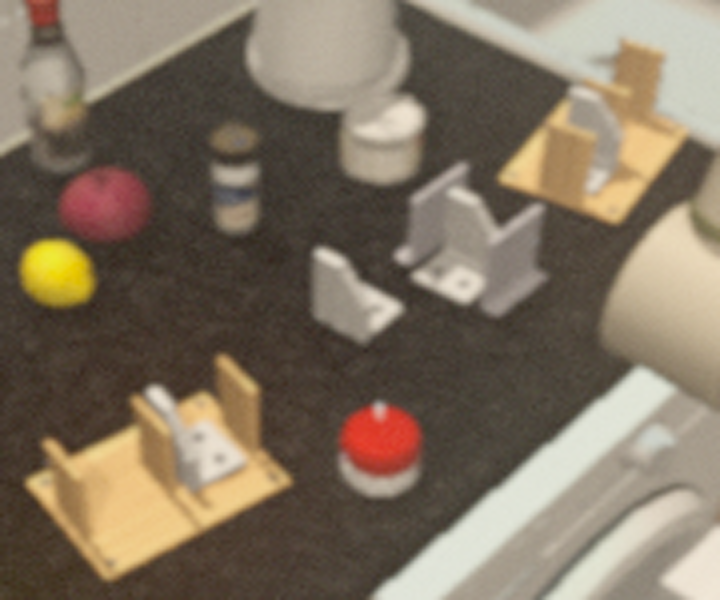

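View pics/hm.png

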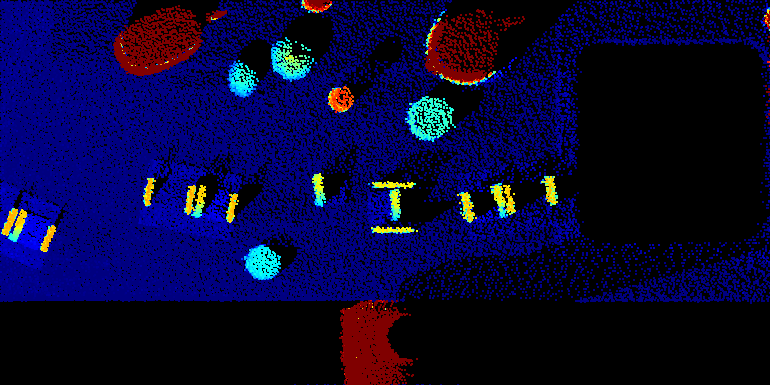

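View pics/c2.png

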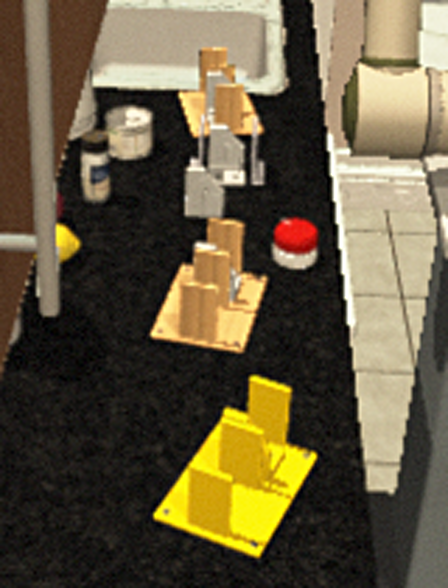

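The scene view shows these things:
- **Stand:** near (378,177). It holds a bracket whose foot is toward +y, so that one is left-hand.
- **Other loose bracket:** at (348,188), foot toward -y, so right-hand.
- **Wooden rack at (300,238):** its sample is in the -y bay, so this is rack_right. The yellow one at (218,318) is the look-alike.
- **Wooden rack at (408,148):** its sample is in the +y bay, so this is rack_left.

Next I'll measure coarse poses.

```bash
cat > fit.py <<'E'
from h import *
from scipy.optimize import least_squares
# boxes: (lo,hi) in object frame; cheek profile handled by boxes+wedge approx as convex hull sdf -> use sampled SDF
def sd_box(p,lo,hi):
    c=(np.array(lo)+hi)/2;h=(np.array(hi)-lo)/2
    q=abs(p-c)-h
    return np.linalg.norm(np.maximum(q,0),axis=1)+np.minimum(q.max(1),0)
def bracket(p,s,off=(0,0,0)):
    p=p-np.array(off)
    # cheek: convex polygon in xz extruded y
    n=np.array([-34,28.])/np.hypot(34,28)
    box=sd_box(p,[-.028,-.005,0],[.028,.005,.08])
    sl=((p[:,0])*n[0]+(p[:,2]-.08)*n[1])
    ch=np.maximum(box,sl)
    y0,y1=(0,.049) if s>0 else (-.049,0)
    return np.minimum(ch,sd_box(p,[-.028,y0,0],[.028,y1,.008]))
def rack(p,s):
    d=sd_box(p,[-.06,-.084,0],[.06,.084,.006])
    for y in(-.077,0,.077): d=np.minimum(d,sd_box(p,[-.024,y-.003,0],[.024,y+.003,.09]))
    # sample in s*y bay: same hand, centred
    return np.minimum(d,bracket(p,s,(0,s*.0165,.006)))
def stand(p):
    d=1e3
    for s in(-1,1):
        a,b=sorted((s*.038,s*.044));c,e=sorted((s*.038,s*.058))
        d=np.minimum(d,np.minimum(sd_box(p,[a,-.035,0],[b,.035,.084]),sd_box(p,[c,-.035,0],[e,.035,.004])))
    return d
M={'bracket_left':lambda p:bracket(p,1),'bracket_right':lambda p:bracket(p,-1),'rack_left':lambda p:rack(p,1),'rack_right':lambda p:rack(p,-1),'stand':stand}
def fit(W,name,x,y,r=.05,zmin=.012,yaw0=0,free=False):
    W=W.reshape(-1,3);W=W[np.isfinite(W[:,0])]
    m=(np.hypot(W[:,0]-x,W[:,1]-y)<r)&(W[:,2]>zmin)&(W[:,2]<.11)
    P=W[m]
    def f(v):
        c,s=np.cos(v[2]),np.sin(v[2]);d=P-np.array([v[0],v[1],v[3] if free else 0])
        q=np.stack([c*d[:,0]+s*d[:,1],-s*d[:,0]+c*d[:,1],d[:,2]],1)
        return M[name](q)
    best=None
    for dy in(-.01,0,.01):
     for w in(-.1,0,.1):
      r_=least_squares(f,[x,y+dy,yaw0+w]+([0] if free else []),loss='soft_l1',f_scale=.003)
      if best is None or r_.cost<best.cost: best=r_
    return best.x,np.median(abs(f(best.x))),len(P)
E
python3 - <<'E'
from fit import *
W=cloud(load('scene'));W2=cloud(load('side'))
for nm,Wx in(('scene',W),('side',W2)):
    t=Wx.reshape(-1,3); t=t[(t[:,0]>.35)&(t[:,0]<.6)&(abs(t[:,1]-.2)<.05)]; print('table z',np.nanmedian(t[:,2]))
A=np.concatenate([W.reshape(-1,3),W2.reshape(-1,3)])
g={'stand':(.475,-.016,.07),'bracket_left':(.48,-.018,.036),'bracket_right':(.505,.12,.05),'rack_left':(.49,-.222,.11),'rack_right':(.485,.352,.11)}
for k,(x,y,r) in g.items():
    for nm,Wx in(('sc',W),('si',W2),('both',A)):
        v,e,n=fit(Wx,k,x,y,r); print(k,nm,v.round(4),'res',round(e,4),n)
    if 'bracket' in k:
        o='bracket_right' if 'left' in k else 'bracket_left'; v,e,n=fit(A,o,x,y,r);print('  other hand',v.round(3),e.round(4))
for k,(x,y,r) in {'timer':(.374,.222,.05),'tin':(.636,-.083,.06),'jar':(.67,.08,.04)}.items():
    P=A[(np.hypot(A[:,0]-x,A[:,1]-y)<r)&(A[:,2]>.02)&(A[:,2]<.15)];print(k,P.min(0).round(3),P.max(0).round(3))
E
```

```text
table z -0.001399067505071967
table z 0.0004916189663910215
stand sc [ 0.4683 -0.0156 -0.0208] res 0.0023 540
stand si [ 0.4682  0.0219 -1.1997] res 0.0037 223
stand both [ 0.4677 -0.0143 -0.0423] res 0.0043 763
bracket_left sc [ 0.4847 -0.0208  0.1183] res 0.0016 233
bracket_left si [ 0.4817 -0.0178  0.0944] res 0.0022 162
bracket_left both [ 0.4839 -0.0202  0.0868] res 0.002 395
  other hand [ 0.484 -0.02   0.083] 0.002
bracket_right sc [0.5062 0.1177 0.0323] res 0.0011 206
bracket_right si [ 0.5048  0.1215 -0.0189] res 0.0019 184
bracket_right both [0.5056 0.1183 0.05  ] res 0.0016 390
  other hand [0.506 0.118 0.05 ] 0.0016
rack_left sc [ 0.4891 -0.2258  0.2037] res 0.0016 683
rack_left si [ 0.491  -0.2234  0.1844] res 0.0016 353
rack_left both [ 0.4898 -0.2247  0.205 ] res 0.0017 1036
rack_right sc [ 0.4883  0.3518 -0.1925] res 0.0007 677
rack_right si [ 0.4889  0.3548 -0.1715] res 0.0014 642
rack_right both [ 0.4883  0.3526 -0.1934] res 0.0011 1319
timer [0.343 0.191 0.02 ] [0.403 0.26  0.054]
tin [ 0.595 -0.127  0.02 ] [ 0.674 -0.037  0.062]
jar [0.647 0.058 0.02 ] [0.693 0.103 0.109]
```

View pics/wrist0.png

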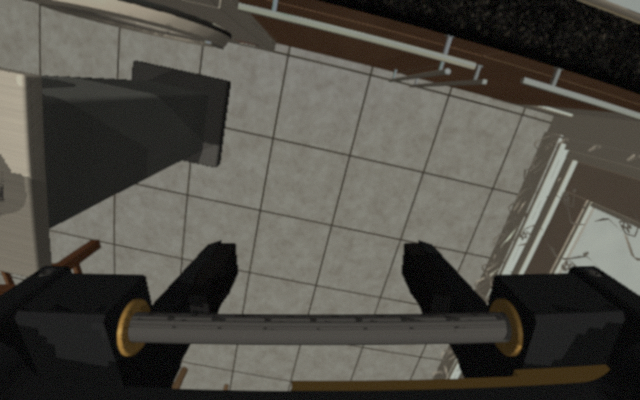

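```bash
cat > go.py <<'E'
from h import *
from scipy.spatial.transform import Rotation as Ro
import sys
def delta(x,y,z,yaw):
    s=status.get_state();w,a,b,c=s['eef_rot'];R=Ro.from_quat([a,b,c,w])
    T=Ro.from_euler('z',yaw)*Ro.from_euler('x',np.pi)
    t=R.inv().apply(np.array([x,y,z])-s['position'])/.06
    r=(R.inv()*T).as_rotvec(degrees=True)/8
    return t.round(3),r.round(3)
if __name__=='__main__':
    s=status.get_state();w,a,b,c=s['eef_rot'];M=Ro.from_quat([a,b,c,w]).as_matrix()
    print('t',round(s['time'],2),'pos',s['position'].round(4),'yaw',round(np.arctan2(M[1,0],M[0,0]),3),'F',s['force'].round(1),'gap',round(s['finger_gap'],4),'q',s['joint_pos'].round(2))
    for a in sys.argv[1:]:
        v=list(map(float,a.split(',')));t,r=delta(*v);print(a,t.tolist(),r.tolist())
E
python3 go.py 0.42,-0.05,0.26,0.09
```

```text
t 0.95 pos [ 0.1215 -0.5364  0.2387] yaw 0.223 F [-0.2  0.7  0.2] gap 0.0882 q [-1.56  0.38  1.3   0.    1.46 -0.22]
0.42,-0.05,0.26,0.09 [6.643, -6.807, -0.355] [-0.0, -0.0, 0.951]
```

Request:
{"method": "move_arm", "body": {"deltas": [6.64, -6.81, -0.36, 0, 0, 0.95, 88, 6.64, -6.81, -0.36, 0, 0, 0.95, 88, 6.64, -6.81, -0.36, 0, 0, 0.95, 88, 6.64, -6.81, -0.36, 0, 0, 0.95, 88, 6.64, -6.81, -0.36, 0, 0, 0.95, 88, 6.64, -6.81, -0.36, 0, 0, 0.95, 88, 6.64, -6.81, -0.36, 0, 0, 0.95, 88, 6.64, -6.81, -0.36, 0, 0, 0.95, 88, 6.64, -6.81, -0.36, 0, 0, 0.95, 88, 6.64, -6.81, -0.36, 0, 0, 0.95, 88]}}

```text
time: 2.2
position: [0.4207, -0.0469, 0.2605]
eef_rot: [-0.0, 0.999, 0.048, 0.0]
force: [-0.2, -0.6, -0.3]
finger_gap: 0.0881
```

```bash
python3 go.py; python3 - <<'E'
from fit import *
d=snap('wrist');cv2.imwrite('pics/wrist1.png',cv2.cvtColor(d['pixels'],cv2.COLOR_RGB2BGR))
W=cloud(d);print(d['camera_matrix'][0,0],(-d['R'].T@d['t']).round(3))
t=W.reshape(-1,3);print('table',[np.nanmedian(t[(abs(t[:,0]-a)<.02)&(abs(t[:,1]-b)<.02)&(t[:,2]<.02),2]).round(4) for a,b in((.5,.06),(.4,-.1),(.55,.2))])
g={'stand':(.475,-.016,.07),'bracket_left':(.48,-.018,.034),'bracket_right':(.505,.12,.05),'rack_left':(.49,-.222,.11),'rack_right':(.485,.352,.11)}
for k,(x,y,r) in g.items():
    for zm in(.012,.004):
        v,e,n=fit(W,k,x,y,r,zm); print(k,v.round(4),'res',round(e,4),n)
    if 'bracket' in k:
        o='bracket_right' if 'left' in k else 'bracket_left'; v,e,n=fit(W,o,x,y,r,zm);print('  other hand',v.round(3),e.round(4))
E
```

```text
t 2.2 pos [ 0.4207 -0.0469  0.2605] yaw 0.096 F [-0.2 -0.6 -0.3] gap 0.0881 q [-0.39  0.14  1.57  0.    1.43  1.08]
311.7255926712049 [ 0.504 -0.04   0.405]
table [np.float64(-0.0012), np.float64(-0.002), np.float64(-0.0019)]
stand [ 0.4734 -0.019  -0.0026] res 0.001 2132
stand [ 0.4732 -0.0161  0.0239] res 0.0124 3641
bracket_left [ 0.4811 -0.0233  0.1077] res 0.001 622
bracket_left [ 0.4809 -0.0233  0.1228] res 0.0015 1557
  other hand [ 0.489 -0.021 -2.767] 0.002
bracket_right [0.508  0.1155 0.0522] res 0.0005 1670
bracket_right [0.5077 0.1154 0.0514] res 0.001 3131
  other hand [0.505 0.104 0.094] 0.0029
rack_left [ 0.4924 -0.2285  0.192 ] res 0.0005 6393
rack_left [ 0.4906 -0.2289  0.194 ] res 0.0009 11189
rack_right [ 0.4867  0.3499 -0.1929] res 0.0005 3406
rack_right [ 0.4861  0.35   -0.1907] res 0.0008 5606
```

View pics/wrist1.png

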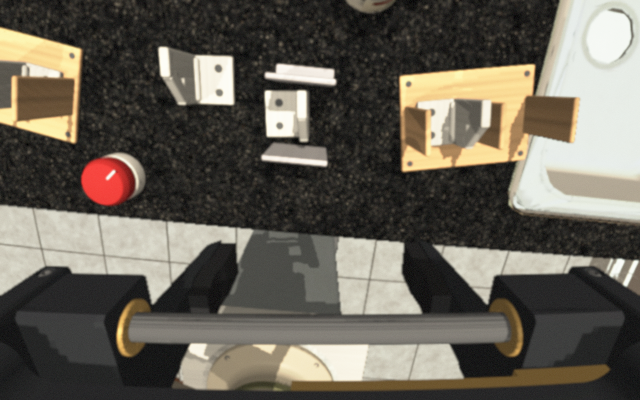

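```bash
cat > f2.py <<'E'
from fit import *
W=cloud(load('wrist')).reshape(-1,3);W=W[np.isfinite(W[:,0])]
S=W[(abs(W[:,0]-.475)<.075)&(abs(W[:,1]+.019)<.06)]
# stand: exclude interior
P=S[(abs(S[:,0]-.475)>.034)]
v,e,n=fit(P,'stand',.475,-.019,.1,.006);print('stand',v.round(4),e.round(4),n)
# x histogram of high pts
for lo,hi in((.045,.1),(.075,.1),(.002,.012)):
    Q=S[(S[:,2]>lo)&(S[:,2]<hi)];h,b=np.histogram(Q[:,0],bins=np.arange(.40,.56,.004));print(lo,list(zip(b.round(3),h)))
P=S[(S[:,0]>.442)&(S[:,0]<.507)]
for zm in(.003,.012,.02):
    v,e,n=fit(P,'bracket_left',.476,-.02,.1,zm);print(zm,v.round(4),e.round(4),n)
    v,e,n=fit(P,'bracket_left',.476,-.02,.1,zm,free=True);print(zm,v.round(4),e.round(4),n)
E
python3 f2.py
```

```text
stand [ 4.74e-01 -1.95e-02  3.00e-04] 0.0003 1629
0.045 [(np.float64(0.4), np.int64(0)), (np.float64(0.404), np.int64(0)), (np.float64(0.408), np.int64(0)), (np.float64(0.412), np.int64(0)), (np.float64(0.416), np.int64(0)), (np.float64(0.42), np.int64(0)), (np.float64(0.424), np.int64(0)), (np.float64(0.428), np.int64(85)), (np.float64(0.432), np.int64(411)), (np.float64(0.436), np.int64(254)), (np.float64(0.44), np.int64(0)), (np.float64(0.444), np.int64(0)), (np.float64(0.448), np.int64(1)), (np.float64(0.452), np.int64(25)), (np.float64(0.456), np.int64(26)), (np.float64(0.46), np.int64(29)), (np.float64(0.464), np.int64(34)), (np.float64(0.468), np.int64(31)), (np.float64(0.472), np.int64(38)), (np.float64(0.476), np.int64(39)), (np.float64(0.48), np.int64(44)), (np.float64(0.484), np.int64(44)), (np.float64(0.488), np.int64(45)), (np.float64(0.492), np.int64(45)), (np.float64(0.496), np.int64(46)), (np.float64(0.5), np.int64(41)), (np.float64(0.504), np.int64(0)), (np.float64(0.508), np.int64(64)), (np.float64(0.512), np.int64(307)), (np.float64(0.516), np.int64(143)), (np.floa
[... 2675 characters left out ...]
64(12)), (np.float64(0.512), np.int64(0)), (np.float64(0.516), np.int64(0)), (np.float64(0.52), np.int64(68)), (np.float64(0.524), np.int64(108)), (np.float64(0.528), np.int64(90)), (np.float64(0.532), np.int64(1)), (np.float64(0.536), np.int64(0)), (np.float64(0.54), np.int64(0)), (np.float64(0.544), np.int64(0)), (np.float64(0.548), np.int64(0)), (np.float64(0.552), np.int64(0)), (np.float64(0.556), np.int64(0))]
0.003 [ 0.4795 -0.024   0.1382] 0.0015 2007
0.003 [ 0.4782 -0.0237  0.1111 -0.0018] 0.0005 2007
0.012 [ 0.4799 -0.0235  0.0916] 0.0006 555
0.012 [ 0.4785 -0.0237  0.0911 -0.0018] 0.0003 555
0.02 [ 0.4799 -0.0236  0.0941] 0.0006 552
0.02 [ 0.4785 -0.0237  0.0939 -0.0018] 0.0003 552
```

```bash
python3 go.py .4785,-.0237,.13,.094  .4785,-.0237,.037,.094
```

```text
t 2.25 pos [ 0.4205 -0.0479  0.2604] yaw 0.094 F [-0.8 -0.3 -0.6] gap 0.0882 q [-0.39  0.14  1.57  0.    1.43  1.08]
.4785,-.0237,.13,.094 [1.0, -0.311, 2.174] [-0.0, -0.002, 0.001]
.4785,-.0237,.037,.094 [0.999, -0.311, 3.724] [-0.0, -0.002, 0.001]
```

Request:
{"method": "move_arm", "body": {"deltas": [1.0, -0.31, 1.0, 0, 0, 0, 88, 1.0, -0.31, 2.17, 0, 0, 0, 88, 1.0, -0.31, 2.17, 0, 0, 0, 88, 1.0, -0.31, 2.17, 0, 0, 0, 88, 1.0, -0.31, 2.17, 0, 0, 0, 88, 1.0, -0.31, 2.7, 0, 0, 0, 88, 1.0, -0.31, 3.2, 0, 0, 0, 88, 1.0, -0.31, 3.72, 0, 0, 0, 88, 1.0, -0.31, 3.72, 0, 0, 0, 88]}}

```text
time: 3.38
position: [0.4782, -0.0242, 0.0373]
eef_rot: [-0.0, 0.999, 0.047, -0.0]
force: [-0.3, 0.3, 0.4]
finger_gap: 0.0881
```

```bash
python3 go.py .4785,-.0237,.037,.094; python3 - <<'E'
from fit import *
d=snap('wrist');cv2.imwrite('pics/wrist2.png',cv2.cvtColor(d['pixels'],cv2.COLOR_RGB2BGR))
E
```

```text
t 3.38 pos [ 0.4782 -0.0242  0.0373] yaw 0.093 F [-0.3  0.3  0.4] gap 0.0881 q [-0.3   0.52  1.77  0.    0.85  1.18]
.4785,-.0237,.037,.094 [0.005, -0.008, 0.005] [-0.004, 0.006, -0.005]
```

View pics/wrist2.png

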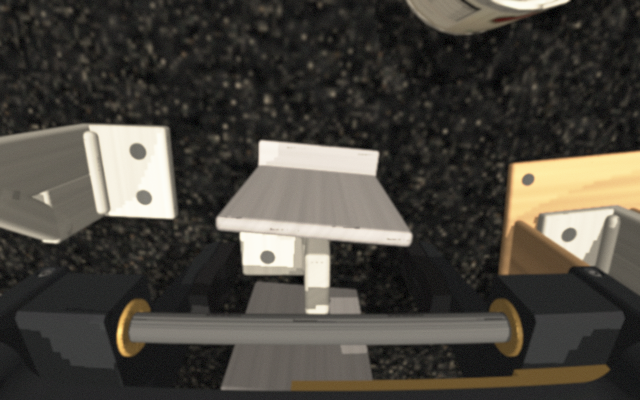

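The cheek is centred between the open fingers at about (317,275), with the foot on the left (+y) side as expected. I'll close on it and lift.

Request:
{"method": "move_arm", "body": {"deltas": [0, 0, 0, 0, 0, 0, 4, 0, 0, 0, 0, 0, 0, 4, 0, 0, 0, 0, 0, 0, 4, 0, 0, 0, 0, 0, 0, 4, 0, 0, 0, 0, 0, 0, 4, 0, 0, 0, 0, 0, 0, 4, 0, 0, 0, 0, 0, 0, 4]}}

```text
time: 4.3
position: [0.4789, -0.0243, 0.0383]
eef_rot: [0.0, 0.999, 0.047, 0.001]
force: [0.2, 0.2, 0.0]
finger_gap: 0.0202
```

Request:
{"method": "move_arm", "body": {"deltas": [0, 0, -0.3, 0, 0, 0, 4, 0, 0, -0.8, 0, 0, 0, 4, 0, 0, -1.4, 0, 0, 0, 4, 0, 0, -1.9, 0, 0, 0, 4, 0, 0, -1.9, 0, 0, 0, 4]}}

```text
time: 4.92
position: [0.4795, -0.0244, 0.1536]
eef_rot: [0.001, 0.999, 0.047, 0.002]
force: [0.1, -0.1, -1.2]
finger_gap: 0.0097
```

```bash
python3 go.py .38,.095,.16,0 .38,.095,.04,0; python3 - <<'E'
from fit import *
d=snap('wrist');cv2.imwrite('pics/wrist3.png',cv2.cvtColor(d['pixels'],cv2.COLOR_RGB2BGR))
W=cloud(d).reshape(-1,3);W=W[np.isfinite(W[:,0])]
# held bracket: z offset ~.114
P=W-np.array([0,0,.114]);P=P[(P[:,0]>.435)&(P[:,0]<.515)&(abs(P[:,1]+.01)<.055)]
v,e,n=fit(P,'bracket_left',.476,-.024,.1,-.01,free=True,yaw0=.1);print(v.round(4),e,n)
E
```

```text
t 4.92 pos [ 0.4795 -0.0244  0.1536] yaw 0.094 F [ 0.1 -0.1 -1.2] gap 0.0097 q [-0.3   0.34  1.63  0.    1.16  1.18]
.38,.095,.16,0 [-1.464, -2.137, -0.117] [0.011, -0.033, 0.67]
.38,.095,.04,0 [-1.473, -2.14, 1.883] [0.011, -0.033, 0.67]
[ 0.4847 -0.0259  0.4646 -0.004 ] 0.005559084130195378 10649
```

View pics/wrist3.png

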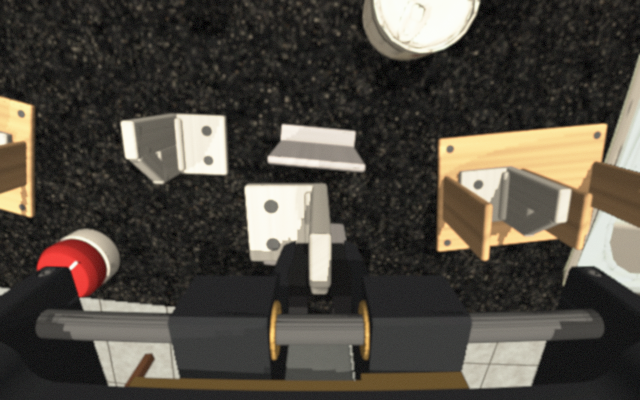

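```bash
python3 - <<'E'
from fit import *
d=load('wrist');W=cloud(d)
print(np.nanmedian(W[190:240,252:285,2]),W[185,250:300:10].round(3).tolist())
print('cheek', W[190:290:10,320].round(4).tolist())
P=W.copy();m=np.zeros(W.shape[:2],bool);m[175:250,240:328]=True;m[175:290,306:330]=True
Q=W[m]-np.array([0,0,.1]);Q=Q[(Q[:,2]>-.04)]
for z in (0,-.01,.01):
    v,e,n=fit(Q,'bracket_left',.48,-.024,.1,-.04,yaw0=.1,free=True);print(v.round(4),e.round(4),n)
E
```

```text
0.10434704412740003 [[0.501, 0.022, 0.103], [0.502, 0.016, 0.103], [0.503, 0.009, 0.103], [0.503, 0.003, 0.103], [0.504, -0.004, 0.103]]
cheek [[0.5057, -0.0232, 0.1148], [0.5051, -0.0232, 0.132], [0.5051, -0.0232, 0.1477], [0.5053, -0.0231, 0.1615], [0.5051, -0.0231, 0.1725], [0.5023, -0.0233, 0.1767], [0.4972, -0.0238, 0.1761], [0.4918, -0.0243, 0.1753], [0.4877, -0.0247, 0.177], [0.4818, -0.0253, 0.1759]]
[ 0.4769 -0.0226  0.0671 -0.0037] 0.0004 6430
[ 0.4769 -0.0226  0.0671 -0.0037] 0.0004 6430
[ 0.4769 -0.0226  0.0671 -0.0037] 0.0004 6430
```

Request:
{"method": "move_arm", "body": {"deltas": [0, 0, -0.3, 0, 0, 0, 4, -0.7, -1.0, -0.35, 0, 0, 0.3, 4, -1.46, -2.14, -0.35, 0, 0, 0.67, 4, -1.46, -2.14, -0.35, 0, 0, 0.67, 4, -1.46, -2.14, -0.35, 0, 0, 0.67, 4, -1.46, -2.14, 0.2, 0, 0, 0.67, 4, -1.46, -2.14, 0.8, 0, 0, 0.67, 4, -1.46, -2.14, 1.2, 0, 0, 0.67, 4, -1.46, -2.14, 1.4, 0, 0, 0.67, 4, -1.46, -2.14, 1.4, 0, 0, 0.67, 4]}}

```text
time: 6.22
position: [0.3795, 0.0948, 0.0666]
eef_rot: [0.0, 1.0, -0.0, -0.001]
force: [-0.1, -0.6, -1.1]
finger_gap: 0.0098
```

```bash
python3 go.py .38,.095,.059,0; python3 - <<'E'
from fit import *
d=snap('wrist');cv2.imwrite('pics/wrist4.png',cv2.cvtColor(d['pixels'],cv2.COLOR_RGB2BGR))
W=cloud(d)
m=np.zeros(W.shape[:2],bool);m[175:250,240:328]=True;m[175:290,306:330]=True
Q=W[m];
v,e,n=fit(Q,'bracket_left',.38,.095,.1,.007,yaw0=.0,free=True);print(v.round(4),e.round(4),n)
E
```

```text
t 6.22 pos [0.3795 0.0948 0.0666] yaw -0.001 F [-0.1 -0.6 -1.1] gap 0.0098 q [-0.06  0.36  1.97 -0.    0.81  1.51]
.38,.095,.059,0 [0.008, -0.004, 0.127] [0.003, 0.01, -0.006]
[ 0.3771  0.0967 -0.0217  0.0093] 0.0004 6406
```

View pics/wrist4.png

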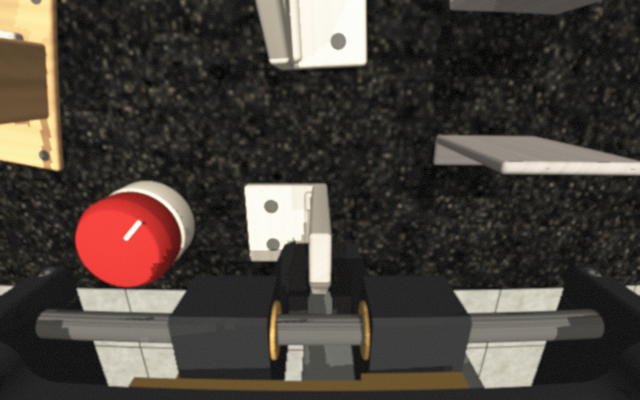

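Request:
{"method": "move_arm", "body": {"deltas": [0, 0, 0.06, 0, 0, 0, 4, 0, 0, 0.11, 0, 0, 0, 4, 0, 0, 0.15, 0, 0, 0, 4, 0, 0, 0.15, 0, 0, 0, 4]}}

```text
time: 6.78
position: [0.3798, 0.0949, 0.0582]
eef_rot: [0.0, 1.0, -0.0, 0.0]
force: [0.8, 0.4, -1.3]
finger_gap: 0.0097
```

```bash
python3 go.py; python3 - <<'E'
from fit import *
d=snap('wrist')
W=cloud(d)
m=np.zeros(W.shape[:2],bool);m[175:250,240:328]=True;m[175:290,306:330]=True
v,e,n=fit(W[m],'bracket_left',.38,.095,.1,.005,yaw0=.0,free=True);print(v.round(4),e.round(4),n)
t=W[100:160,250:420,2];print('table',np.nanmedian(t))
E
```

```text
t 6.78 pos [0.3798 0.0949 0.0582] yaw -0.001 F [ 0.8  0.4 -1.3] gap 0.0097 q [-0.06  0.38  1.98 -0.    0.79  1.51]
[ 0.3775  0.097  -0.0306  0.0009] 0.0005 6311
table -0.001890261505406594
```

Bottom about 2.8 mm above the table. I'll lower a touch more and watch the force.

Request:
{"method": "move_arm", "body": {"deltas": [0, 0, 0.03, 0, 0, 0, 4, 0, 0, 0.05, 0, 0, 0, 4, 0, 0, 0.05, 0, 0, 0, 4]}}

```text
time: 7.2
position: [0.38, 0.0949, 0.0555]
eef_rot: [0.0, 1.0, -0.0, 0.0]
force: [-0.3, 0.5, 2.8]
finger_gap: 0.0101
```

Request:
{"method": "move_arm", "body": {"deltas": [0, 0, 0, 0, 0, 0, 50, 0, 0, 0, 0, 0, 0, 50, 0, 0, 0, 0, 0, 0, 50, 0, 0, 0, 0, 0, 0, 50, 0, 0, 0, 0, 0, 0, 50, 0, 0, -0.8, 0, 0, 0, 88, 0, 0, -1.6, 0, 0, 0, 88, 0, 0, -2.4, 0, 0, 0, 88]}}

```text
time: 8.2
position: [0.3795, 0.095, 0.2011]
eef_rot: [0.0, 1.0, -0.0, 0.0]
force: [0.7, 0.3, -1.6]
finger_gap: 0.078
```

```bash
python3 go.py .385,.05,.22,1.5508
```

```text
t 8.2 pos [0.3795 0.095  0.2011] yaw -0.001 F [ 0.7  0.3 -1.6] gap 0.078 q [-0.06  0.14  1.76 -0.    1.24  1.51]
.385,.05,.22,1.5508 [0.092, 0.75, -0.314] [0.006, -0.001, -11.111]
```

Request:
{"method": "move_arm", "body": {"deltas": [0.09, 0.75, -0.3, 0, 0, -1.3, 88, 0.09, 0.75, -0.3, 0, 0, -2.6, 88, 0.09, 0.75, -0.3, 0, 0, -3.9, 88, 0.09, 0.75, -0.3, 0, 0, -5.2, 88, 0.09, 0.75, -0.3, 0, 0, -6.5, 88, 0.09, 0.75, -0.3, 0, 0, -7.8, 88, 0.09, 0.75, -0.3, 0, 0, -9.1, 88, 0.09, 0.75, -0.3, 0, 0, -10.4, 88, 0.09, 0.75, -0.3, 0, 0, -11.11, 88, 0.09, 0.75, -0.3, 0, 0, -11.11, 88]}}

```text
time: 9.45
position: [0.3848, 0.05, 0.2191]
eef_rot: [0.0, 0.715, 0.7, 0.0]
force: [-0.5, -0.5, 0.7]
finger_gap: 0.0882
```

```bash
python3 go.py; python3 - <<'E'
from fit import *
d=snap('wrist');cv2.imwrite('pics/wrist5.png',cv2.cvtColor(d['pixels'],cv2.COLOR_RGB2BGR))
W=cloud(d)
v,e,n=fit(W,'bracket_left',.377,.11,.055,.005,free=True);print(v.round(4),e.round(4),n)
v,e,n=fit(W,'bracket_right',.506,.11,.05,.005,free=True);print('R',v.round(4),e.round(4),n)
v,e,n=fit(W,'rack_right',.486,.35,.11,.005,yaw0=-.19,free=True);print('rr',v.round(4),e.round(4),n)
E
```

```text
t 9.45 pos [0.3848 0.05   0.2191] yaw 1.55 F [-0.5 -0.5  0.7] gap 0.0882 q [-0.18  0.11  1.73 -0.    1.29 -0.16]
[ 0.3797  0.0955  0.0022 -0.0017] 0.0006 2822
R [ 0.5063  0.1151  0.0539 -0.0018] 0.0006 2621
rr [ 0.486  0.34  -0.29   0.   ] nan 0
  return _methods._mean(a, axis=axis, dtype=dtype,
  ret = ret.dtype.type(ret / rcount)
```

View pics/wrist5.png

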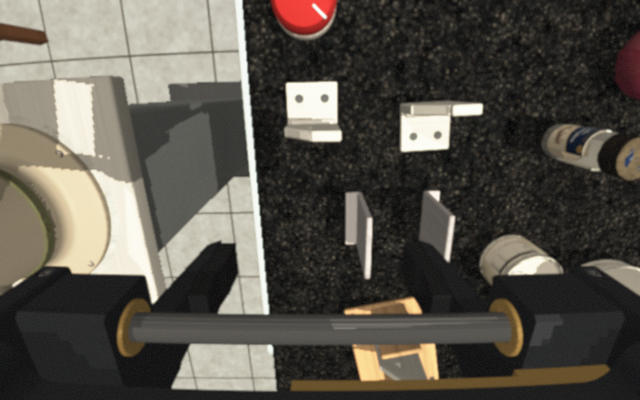

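```bash
python3 go.py .3797,.0955,.13,1.573 .3797,.0955,.026,1.573
```

```text
t 9.5 pos [0.3848 0.05   0.2191] yaw 1.548 F [ 0.5  0.1 -0.1] gap 0.0882 q [-0.18  0.11  1.73 -0.    1.29 -0.16]
.3797,.0955,.13,1.573 [0.757, -0.103, 1.485] [0.004, 0.003, -0.176]
.3797,.0955,.026,1.573 [0.757, -0.104, 3.218] [0.004, 0.003, -0.176]
```

Request:
{"method": "move_arm", "body": {"deltas": [0.76, -0.1, 0.7, 0, 0, -0.18, 88, 0.76, -0.1, 1.3, 0, 0, -0.18, 88, 0.76, -0.1, 1.3, 0, 0, -0.18, 88, 0.76, -0.1, 1.3, 0, 0, -0.18, 88, 0.76, -0.1, 1.8, 0, 0, -0.18, 88, 0.76, -0.1, 2.4, 0, 0, -0.18, 88, 0.76, -0.1, 2.9, 0, 0, -0.18, 88, 0.76, -0.1, 3.22, 0, 0, -0.18, 88, 0.76, -0.1, 3.22, 0, 0, -0.18, 88]}}

```text
time: 10.62
position: [0.3806, 0.0953, 0.0262]
eef_rot: [0.0, 0.707, 0.708, 0.0]
force: [-0.3, 0.4, 0.5]
finger_gap: 0.0881
```

```bash
python3 go.py .3797,.0955,.026,1.573;python3 - <<'E'
from fit import *
d=snap('wrist');cv2.imwrite('pics/wrist6.png',cv2.cvtColor(d['pixels'],cv2.COLOR_RGB2BGR))
E
```

```text
t 10.62 pos [0.3806 0.0953 0.0262] yaw 1.572 F [-0.3  0.4  0.5] gap 0.0881 q [-0.06  0.45  2.01 -0.    0.68 -0.06]
.3797,.0955,.026,1.573 [0.004, -0.015, 0.003] [0.004, 0.003, -0.005]
```

View pics/wrist6.png

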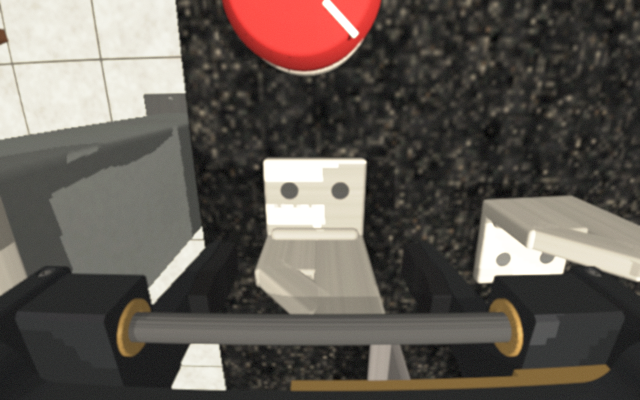

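Request:
{"method": "move_arm", "body": {"deltas": [0, 0, 0, 0, 0, 0, 45, 0, 0, 0, 0, 0, 0, 45, 0, 0, 0, 0, 0, 0, 45, 0, 0, 0, 0, 0, 0, 45, 0, 0, 0, 0, 0, 0, 45, 0, 0, 0, 0, 0, 0, 45, 0, 0, 0, 0, 0, 0, 45]}}

```text
time: 11.55
position: [0.3808, 0.0953, 0.027]
eef_rot: [0.001, 0.706, 0.708, 0.001]
force: [-1.7, -0.4, 6.6]
finger_gap: 0.0554
```

Request:
{"method": "move_arm", "body": {"deltas": [0, 0, -0.3, 0, 0, 0, 45, 0, 0, -0.9, 0, 0, 0, 45, 0, 0, -1.6, 0, 0, 0, 45, 0, 0, -2.4, 0, 0, 0, 45, 0, 0, -2.4, 0, 0, 0, 45]}}

```text
time: 12.18
position: [0.3818, 0.0955, 0.1735]
eef_rot: [0.003, 0.706, 0.708, 0.003]
force: [-0.1, 0.2, -2.0]
finger_gap: 0.0557
```

```bash
python3 go.py; python3 - <<'E'
from fit import *
d=snap('wrist');cv2.imwrite('pics/wrist7.png',cv2.cvtColor(d['pixels'],cv2.COLOR_RGB2BGR))
from h import *
W=cloud(d);s=status.get_state()['position'];print(s)
m=np.zeros(W.shape[:2],bool);m[140:300,255:385]=True;
Q=W[m]-np.array([0,0,s[2]-.026]);Q=Q[(Q[:,2]>-.02)]
v,e,n=fit(Q,'bracket_left',s[0],s[1],.06,-.015,free=True);print(v.round(4),'dxy',(v[:2]-s[:2]).round(4),e.round(4),n)
E
```

```text
t 12.18 pos [0.3818 0.0955 0.1735] yaw 1.573 F [-0.1  0.2 -2. ] gap 0.0557 q [-0.06  0.18  1.81 -0.    1.15 -0.06]
[0.3807645  0.09546186 0.17161221]
[ 0.3822  0.0955  0.0237 -0.001 ] dxy [0.0014 0.    ] 0.0004 15705
```

View pics/wrist7.png

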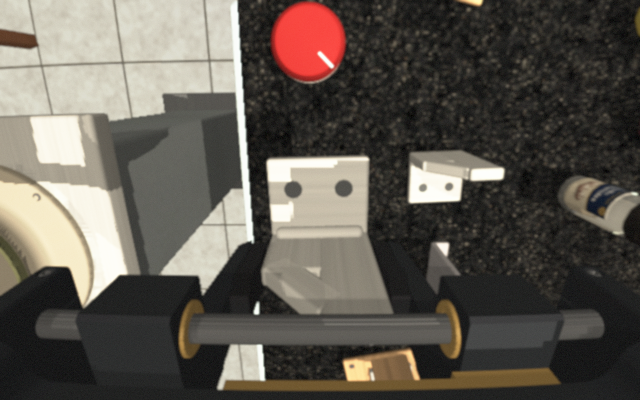

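```bash
python3 go.py .49,-.30,.21,1.764
```

```text
t 12.22 pos [0.3808 0.0955 0.1716] yaw 1.573 F [-0.2 -0.4 -1.9] gap 0.0559 q [-0.06  0.18  1.81 -0.    1.15 -0.06]
.49,-.30,.21,1.764 [-6.595, 1.811, -0.628] [0.032, 0.007, -1.37]
```

Request:
{"method": "move_arm", "body": {"deltas": [-1, 0.28, -0.63, 0, 0, -0.3, 45, -2, 0.55, -0.63, 0, 0, -0.5, 45, -3, 0.83, -0.63, 0, 0, -0.7, 45, -4, 1.1, -0.63, 0, 0, -0.9, 45, -5, 1.38, -0.63, 0, 0, -1.1, 45, -6, 1.65, -0.63, 0, 0, -1.37, 45, -6.6, 1.81, -0.63, 0.03, 0, -1.37, 45, -6.6, 1.81, -0.63, 0.03, 0, -1.37, 45, -6.6, 1.81, -0.63, 0.03, 0, -1.37, 45]}}

```text
time: 13.35
position: [0.4895, -0.2994, 0.2085]
eef_rot: [-0.001, 0.636, 0.772, -0.0]
force: [-0.2, -0.0, -1.8]
finger_gap: 0.0557
```

```bash
cat > held.py <<'E'
from fit import *
from scipy.spatial.transform import Rotation as Ro
# held bracket fit in tool frame, assuming jaws along bracket x: bracket frame in world = tool yaw - pi/2
def held(name,W,s,rel=.026):
    w,a,b,c=s['eef_rot'];R=Ro.from_quat([a,b,c,w]).as_matrix()
    p=s['position']
    yaw=np.arctan2(R[1,0],R[0,0])-np.pi/2
    m=np.zeros(W.shape[:2],bool);m[140:300,255:385]=True
    Q=W[m];Q=Q[np.isfinite(Q[:,0])]
    B=Ro.from_euler('z',yaw).as_matrix()
    q=(Q-p)@B+np.array([0,0,rel])
    q=q[(abs(q[:,0])<.04)&(abs(q[:,1])<.06)&(q[:,2]>-.012)&(q[:,2]<.09)]
    def f(v):
        T=Ro.from_euler('zyx',v[3:]).as_matrix()
        return M[name]((q-v[:3])@T)
    r=least_squares(f,np.zeros(6),loss='soft_l1',f_scale=.002)
    return r.x,np.median(abs(f(r.x))),len(q)
E
python3 go.py; python3 - <<'E'
from held import *
s=status.get_state();d=snap('wrist');cv2.imwrite('pics/wrist8.png',cv2.cvtColor(d['pixels'],cv2.COLOR_RGB2BGR))
W=cloud(d)
print('held xyz, yaw pitch roll',[np.round(a,4) for a in held('bracket_left',W,s)])
for r in (.09,.12):
  v,e,n=fit(W,'rack_left',.49,-.20,r,.003,free=True,yaw0=.19);print('rl',v.round(4),e.round(4),n)
v,e,n=fit(W,'rack_left',.49,-.20,.12,.01,free=True,yaw0=.19);print('rl',v.round(4),e.round(4),n)
E
```

```text
t 13.35 pos [ 0.4895 -0.2994  0.2085] yaw 1.764 F [-0.2 -0.  -1.8] gap 0.0557 q [-0.76  0.45  1.28 -0.    1.42 -0.95]
held xyz, yaw pitch roll [array([ 0.0002,  0.0005, -0.0032,  0.0247,  0.0055,  0.0127]), np.float64(0.0004), np.int64(15700)]
rl [ 0.4917 -0.2284  0.2059 -0.0018] 0.0005 15001
rl [ 0.4917 -0.2284  0.2046 -0.0018] 0.0005 15627
rl [ 0.492  -0.2283  0.2074 -0.0019] 0.0005 5305
```

View pics/wrist8.png

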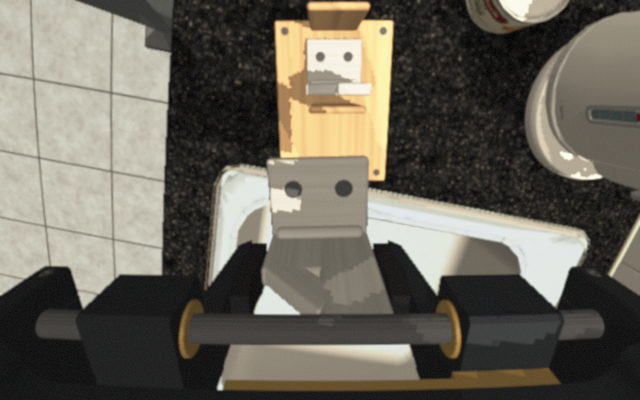

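```bash
python3 go.py .5035,-.2882,.135,1.754 .5035,-.2882,.042,1.754
```

```text
t 13.4 pos [ 0.4896 -0.2991  0.2091] yaw 1.765 F [ 0.6  0.2 -1.3] gap 0.0556 q [-0.75  0.44  1.28 -0.    1.42 -0.95]
.5035,-.2882,.135,1.754 [0.132, 0.264, 1.235] [-0.008, -0.007, 0.077]
.5035,-.2882,.042,1.754 [0.13, 0.265, 2.785] [-0.008, -0.007, 0.077]
```

Request:
{"method": "move_arm", "body": {"deltas": [0.13, 0.26, 0.4, 0, 0, 0.08, 45, 0.13, 0.26, 0.9, 0, 0, 0.08, 45, 0.13, 0.26, 1.23, 0, 0, 0.08, 45, 0.13, 0.26, 1.23, 0, 0, 0.08, 45, 0.13, 0.26, 1.23, 0, 0, 0.08, 45]}}

```text
time: 14.02
position: [0.5036, -0.288, 0.1363]
eef_rot: [-0.0, 0.639, 0.769, -0.0]
force: [-0.0, 0.2, -0.3]
finger_gap: 0.0555
```

```bash
python3 go.py .5035,-.2882,.042,1.754; python3 - <<'E'
from held import *
s=status.get_state();d=snap('wrist');cv2.imwrite('pics/wrist9.png',cv2.cvtColor(d['pixels'],cv2.COLOR_RGB2BGR))
W=cloud(d)
print('held',[np.round(a,4) for a in held('bracket_left',W,s)])
for r in (.09,.12):
  v,e,n=fit(W,'rack_left',.49,-.19,r,.003,free=True,yaw0=.19);print('rl',v.round(4),e.round(4),n)
d=snap('scene');p=cv2.cvtColor(d['pixels'],cv2.COLOR_RGB2BGR);cv2.imwrite('pics/s9.png',cv2.resize(p[60:200,340:480],None,fx=4,fy=4,interpolation=cv2.INTER_CUBIC))
E
```

```text
t 14.03 pos [ 0.5036 -0.288   0.1363] yaw 1.754 F [-0.   0.2 -0.3] gap 0.0555 q [-0.72  0.52  1.37 -0.    1.25 -0.91]
.5035,-.2882,.042,1.754 [-0.003, -0.002, 1.572] [-0.001, 0.001, 0.002]
held [array([ 0.0002,  0.0005, -0.0032,  0.0242,  0.0047,  0.0107]), np.float64(0.0004), np.int64(15705)]
rl [ 0.4917 -0.2283  0.2033 -0.0018] 0.0004 20379
rl [ 0.4916 -0.2283  0.2013 -0.0018] 0.0004 21364
```

View pics/wrist9.png

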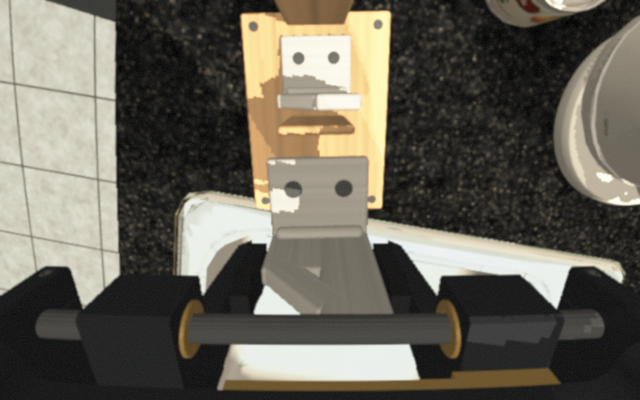

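View pics/s9.png

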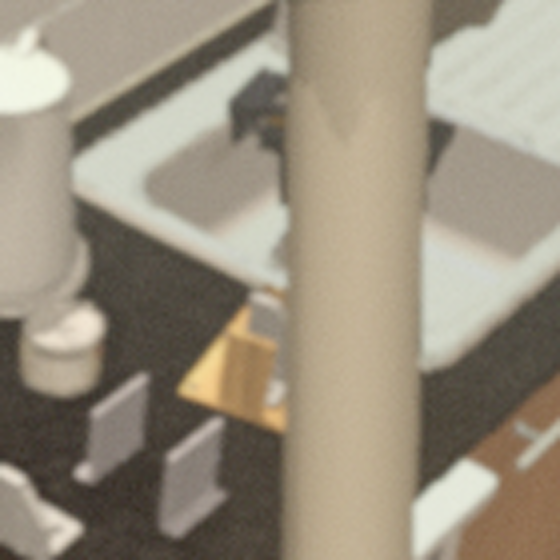

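Request:
{"method": "move_arm", "body": {"deltas": [0, 0, 0.35, 0, 0, 0, 45, 0, 0, 0.7, 0, 0, 0, 45, 0, 0, 1.05, 0, 0, 0, 45, 0, 0, 1.35, 0, 0, 0, 45, 0, 0, 1.57, 0, 0, 0, 45, 0, 0, 1.57, 0, 0, 0, 45]}}

```text
time: 14.88
position: [0.5035, -0.2883, 0.042]
eef_rot: [-0.0, 0.639, 0.769, -0.0]
force: [-0.0, 0.5, -2.3]
finger_gap: 0.0558
```

```bash
python3 go.py;  python3 - <<'E'
from held import *
s=status.get_state();d=snap('wrist');cv2.imwrite('pics/wrist10.png',cv2.cvtColor(d['pixels'],cv2.COLOR_RGB2BGR))
W=cloud(d)
print('held',[np.round(a,4) for a in held('bracket_left',W,s)])
E
```

```text
t 14.88 pos [ 0.5035 -0.2883  0.042 ] yaw 1.754 F [-0.   0.5 -2.3] gap 0.0558 q [-0.72  0.64  1.47 -0.    1.03 -0.91]
held [array([ 0.0004,  0.0005, -0.0035,  0.0211,  0.0068,  0.0063]), np.float64(0.0006), np.int64(16210)]
```

View pics/wrist10.png

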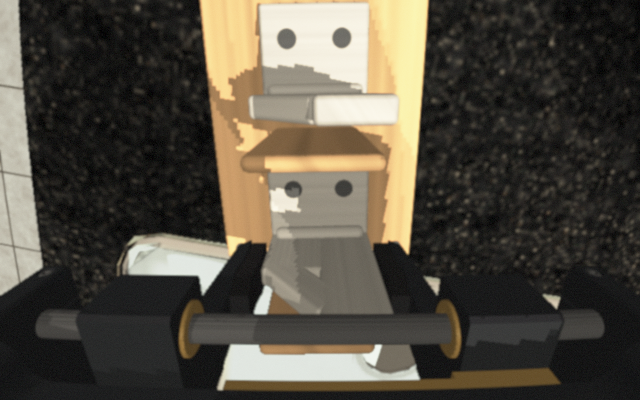

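Request:
{"method": "move_arm", "body": {"deltas": [0, 0, 0.06, 0, 0, 0, 45, 0, 0, 0.11, 0, 0, 0, 45, 0, 0, 0.13, 0, 0, 0, 45, 0, 0, 0.13, 0, 0, 0, 45]}}

```text
time: 15.42
position: [0.5038, -0.2885, 0.0348]
eef_rot: [0.0, 0.64, 0.769, -0.0]
force: [-0.3, -0.6, -1.5]
finger_gap: 0.0558
```

Request:
{"method": "move_arm", "body": {"deltas": [0, 0, 0.02, 0, 0, 0, 45, 0, 0, 0.03, 0, 0, 0, 45, 0, 0, 0.03, 0, 0, 0, 45]}}

```text
time: 15.8
position: [0.5038, -0.2885, 0.0331]
eef_rot: [0.0, 0.639, 0.769, -0.0]
force: [-0.8, -0.1, 1.2]
finger_gap: 0.0555
```

Request:
{"method": "move_arm", "body": {"deltas": [0, 0, 0, 0, 0, 0, 88, 0, 0, 0, 0, 0, 0, 88, 0, 0, 0, 0, 0, 0, 88, 0, 0, 0, 0, 0, 0, 88, 0, 0, 0, 0, 0, 0, 88, 0, 0, -0.4, 0, 0, 0, 88, 0, 0, -1.0, 0, 0, 0, 88, 0, 0, -1.9, 0, 0, 0, 88, 0, 0, -2.8, 0, 0, 0, 88, 0, 0, -2.8, 0, 0, 0, 88]}}

```text
time: 17.05
position: [0.5048, -0.2892, 0.2052]
eef_rot: [0.005, 0.639, 0.769, -0.0]
force: [-0.6, 0.4, -0.7]
finger_gap: 0.0881
```

```bash
python3 go.py .508,.06,.22,1.622; python3 - <<'E'
from fit import *
d=snap('wrist');cv2.imwrite('pics/wrist11.png',cv2.cvtColor(d['pixels'],cv2.COLOR_RGB2BGR))
W=cloud(d)
v,e,n=fit(W,'rack_left',.49,-.19,.12,.003,free=True,yaw0=.2);print('rl',v.round(4),e.round(4),n)
q=W.reshape(-1,3);q=q[np.isfinite(q[:,0])];c,s=np.cos(v[2]),np.sin(v[2]);d=q-[v[0],v[1],v[3]]
L=np.stack([c*d[:,0]+s*d[:,1],-s*d[:,0]+c*d[:,1],d[:,2]],1)
L=L[(abs(L[:,0])<.04)&(L[:,1]>-.072)&(L[:,1]<-.005)&(L[:,2]>.009)&(L[:,2]<.1)]
v,e,n=fit(L,'bracket_left',0,-.06,.1,-.1,free=True);print('in rack frame',v.round(4),e.round(4),n)
E
```

```text
t 17.05 pos [ 0.5048 -0.2892  0.2052] yaw 1.754 F [-0.6  0.4 -0.7] gap 0.0881 q [-0.72  0.46  1.27 -0.    1.4  -0.91]
.508,.06,.22,1.622 [5.711, 1.114, -0.283] [0.043, 0.051, 0.946]
rl [ 0.4906 -0.2234  0.2124 -0.0012] 0.0011 18698
in rack frame [-0.0019 -0.0569 -0.0084  0.0133] 0.0006 3720
```

View pics/wrist11.png

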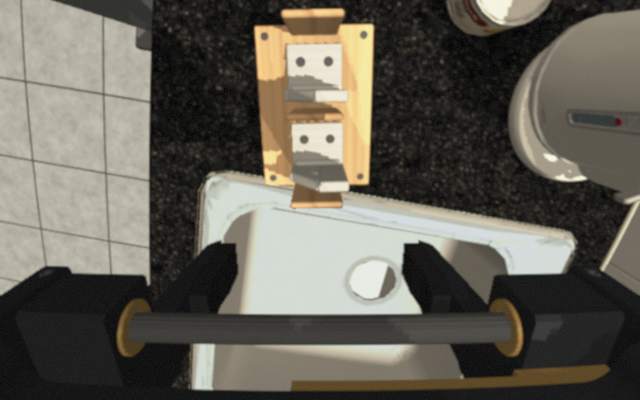

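```bash
cat > chk.py <<'E'
from fit import *
from scipy.spatial.transform import Rotation as Ro
def check(W,side,v0):
    # side: 'left' -> empty bay -y ; 'right' -> +y
    s=-1 if side=='left' else 1
    q=W.reshape(-1,3);q=q[np.isfinite(q[:,0])]
    c0,s0=np.cos(v0[2]),np.sin(v0[2]);d=q-[v0[0],v0[1],0]
    L=np.stack([c0*d[:,0]+s0*d[:,1],-s0*d[:,0]+c0*d[:,1],d[:,2]],1)
    box=(abs(L[:,0])<.075)&(abs(L[:,1])<.095)&(L[:,2]>.003)&(L[:,2]<.11)
    bay=(s*L[:,1]>.004)&(s*L[:,1]<.074)&(abs(L[:,0])<.05)
    R=L[box&~bay]
    v,e,n=fit(R,'rack_'+side,0,0,.2,-.1,free=True)
    print('rack',v.round(4),e.round(4),n)
    d=L[box&bay]-[v[0],v[1],v[3]];c,k=np.cos(v[2]),np.sin(v[2])
    B=np.stack([c*d[:,0]+k*d[:,1],-k*d[:,0]+c*d[:,1],d[:,2]],1)
    B=B[(s*B[:,1]>.006)&(s*B[:,1]<.0725)&(B[:,2]>.009)&(abs(B[:,0])<.045)]
    x0=np.array([0,s*.0605,.006])
    def f(u):
        T=Ro.from_euler('zyx',u[3:]).as_matrix();return M['bracket_'+side]((B-x0-u[:3])@T)
    r=least_squares(f,np.zeros(6),loss='soft_l1',f_scale=.002)
    print('dev from bay xyz,yaw,pitch,roll',r.x.round(4),np.median(abs(f(r.x))).round(5),len(B))
if __name__=='__main__':
    check(cloud(load('wrist')),'left',(.4916,-.2283,.202))
E
python3 chk.py
```

```text
rack [-0.0012 -0.0004 -0.0116 -0.0018] 0.0005 13373
dev from bay xyz,yaw,pitch,roll [ 0.0034  0.0002 -0.0004  0.0221  0.0029  0.0124] 0.00044 3530
```

```bash
python3 go.py .5067,.1153,.16,1.624
```

```text
t 17.1 pos [ 0.504  -0.2886  0.2024] yaw 1.754 F [-0.1 -0.2 -0.7] gap 0.088 q [-0.72  0.46  1.27 -0.    1.4  -0.91]
.5067,.1153,.16,1.624 [6.613, 1.269, 0.687] [0.018, 0.023, 0.931]
```

Request:
{"method": "move_arm", "body": {"deltas": [1, 0.19, 0.1, 0, 0, 0.2, 88, 2, 0.38, 0.2, 0, 0, 0.3, 88, 3, 0.57, 0.3, 0, 0, 0.5, 88, 4, 0.77, 0.5, 0, 0, 0.6, 88, 5, 0.96, 0.6, 0, 0, 0.8, 88, 6, 1.15, 0.69, 0, 0, 0.93, 88, 6.61, 1.27, 0.69, 0, 0, 0.93, 88, 6.61, 1.27, 0.69, 0, 0, 0.93, 88, 6.61, 1.27, 0.69, 0, 0, 0.93, 88]}}

```text
time: 18.23
position: [0.5065, 0.1145, 0.1588]
eef_rot: [0.001, 0.688, 0.726, -0.001]
force: [-0.4, -1.2, -0.1]
finger_gap: 0.0882
```

```bash
python3 go.py .5067,.1153,.027,1.624; python3 - <<'E'
from fit import *
d=snap('wrist');cv2.imwrite('pics/wrist12.png',cv2.cvtColor(d['pixels'],cv2.COLOR_RGB2BGR))
W=cloud(d);m=np.zeros(W.shape[:2],bool);m[100:310,240:400]=1;W[~m]=np.nan
v,e,n=fit(W,'bracket_right',.5067,.115,.055,.003,free=True);print(v.round(4),e.round(4),n)
E
```

```text
t 18.23 pos [0.5065 0.1145 0.1588] yaw 1.624 F [-0.4 -1.2 -0.1] gap 0.0882 q [-0.    0.4   1.51 -0.    1.23 -0.06]
.5067,.1153,.027,1.624 [0.021, 0.003, 2.197] [0.006, 0.024, -0.001]
[ 0.5069  0.1156  0.0443 -0.0019] 0.0003 3010
```

View pics/wrist12.png

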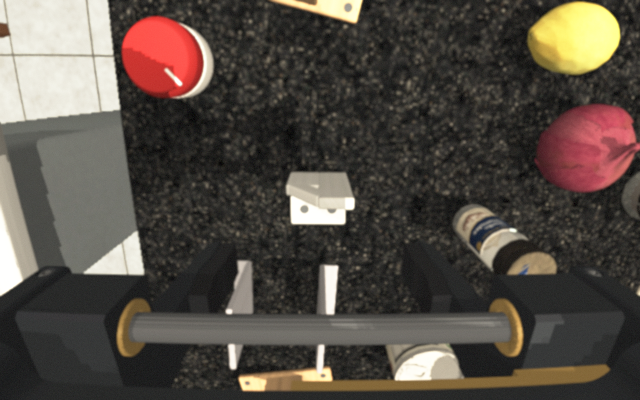

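Request:
{"method": "move_arm", "body": {"deltas": [0.02, 0, 0.5, 0, 0, 0, 88, 0.02, 0, 1.0, 0, 0, 0, 88, 0.02, 0, 1.5, 0, 0, 0, 88, 0.02, 0, 1.9, 0, 0, 0, 88, 0.02, 0, 2.2, 0, 0, 0, 88, 0.02, 0, 2.2, 0, 0, 0, 88]}}

```text
time: 19.02
position: [0.5062, 0.1137, 0.0261]
eef_rot: [0.001, 0.689, 0.725, -0.002]
force: [-0.1, 0.6, 0.9]
finger_gap: 0.0878
```

```bash
python3 go.py .507,.1154,.026,1.62; python3 - <<'E'
from fit import *
d=snap('wrist');cv2.imwrite('pics/wrist13.png',cv2.cvtColor(d['pixels'],cv2.COLOR_RGB2BGR))
E
```

```text
t 19.02 pos [0.5062 0.1137 0.0261] yaw 1.621 F [-0.1  0.6  0.9] gap 0.0878 q [-0.01  0.59  1.66 -0.    0.89 -0.05]
.507,.1154,.026,1.62 [0.028, 0.014, 0.001] [-0.01, 0.023, 0.009]
```

View pics/wrist13.png

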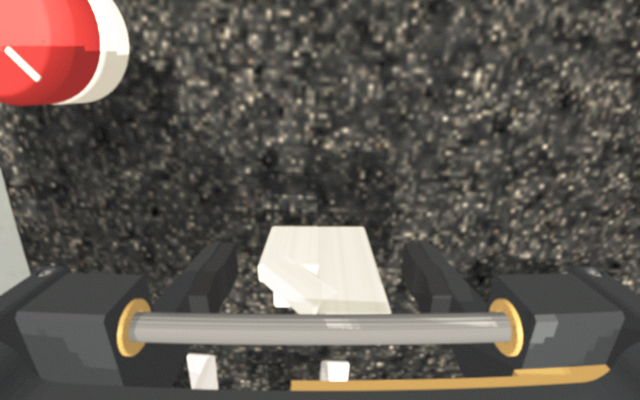

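The cheek sits between the fingers. I'll correct 1.7 mm, close, then lift.

Request:
{"method": "move_arm", "body": {"deltas": [0.03, 0.01, 0, 0, 0.02, 0, 88, 0.03, 0.01, 0, 0, 0.02, 0, 45, 0.03, 0.01, 0, 0, 0.02, 0, 45, 0.03, 0.01, 0, 0, 0.02, 0, 45, 0.03, 0.01, 0, 0, 0.02, 0, 45, 0.03, 0.01, 0, 0, 0.02, 0, 45, 0.03, 0.01, 0, 0, 0.02, 0, 45, 0.03, 0.01, 0, 0, 0.02, 0, 45]}}

```text
time: 20.08
position: [0.5072, 0.1158, 0.0271]
eef_rot: [0.0, 0.689, 0.725, -0.0]
force: [-1.6, 0.3, 3.2]
finger_gap: 0.0559
```

Request:
{"method": "move_arm", "body": {"deltas": [0, 0, -0.3, 0, 0, 0, 45, 0, 0, -0.9, 0, 0, 0, 45, 0, 0, -1.6, 0, 0, 0, 45, 0, 0, -2.4, 0, 0, 0, 45, 0, 0, -2.4, 0, 0, 0, 45]}}

```text
time: 20.7
position: [0.5086, 0.1158, 0.1739]
eef_rot: [0.003, 0.689, 0.725, 0.002]
force: [-0.4, -0.0, -1.4]
finger_gap: 0.0555
```

```bash
python3 go.py .47,.28,.22,1.39 .48,.32,.21,1.379; python3 - <<'E'
from held import *
s=status.get_state();d=snap('wrist');cv2.imwrite('pics/wrist14.png',cv2.cvtColor(d['pixels'],cv2.COLOR_RGB2BGR))
print('held',[np.round(a,4) for a in held('bracket_right',cloud(d),s)])
E
```

```text
t 20.7 pos [0.5086 0.1158 0.1739] yaw 1.622 F [-0.4 -0.  -1.4] gap 0.0555 q [-0.    0.39  1.49 -0.    1.26 -0.05]
.47,.28,.22,1.39 [2.765, -0.498, -0.775] [0.051, 0.0, 1.658]
.48,.32,.21,1.379 [3.422, -0.299, -0.607] [0.051, -0.0, 1.737]
held [array([-0.0035, -0.0004, -0.0044, -0.0179,  0.082 ,  0.0061]), np.float64(0.0003), np.int64(8474)]
```

View pics/wrist14.png

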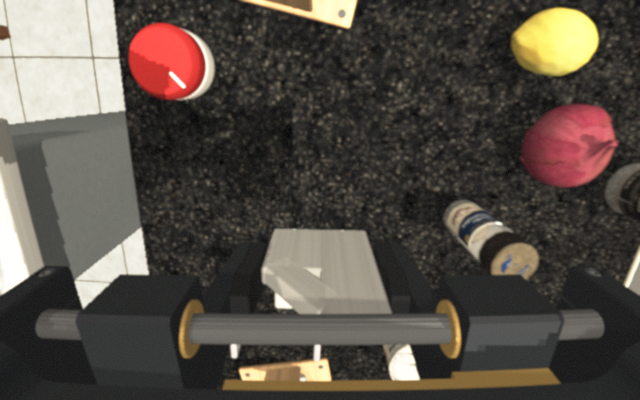

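```bash
python3 go.py .475,.28,.20,1.379
```

```text
t 20.75 pos [0.5075 0.1158 0.1717] yaw 1.622 F [ 0.6 -0.5 -2. ] gap 0.0556 q [-0.    0.39  1.49 -0.    1.26 -0.05]
.475,.28,.20,1.379 [2.76, -0.401, -0.475] [0.02, 0.002, 1.737]
```

Request:
{"method": "move_arm", "body": {"deltas": [0.9, -0.13, -0.47, 0, 0, 0.6, 45, 1.8, -0.26, -0.47, 0, 0, 1.2, 45, 2.76, -0.4, -0.47, 0, 0, 1.74, 45, 2.76, -0.4, -0.47, 0.02, 0, 1.74, 45, 2.76, -0.4, -0.47, 0.02, 0, 1.74, 45, 2.76, -0.4, -0.47, 0.02, 0, 1.74, 45]}}

```text
time: 21.5
position: [0.4754, 0.2788, 0.199]
eef_rot: [-0.0, 0.772, 0.635, -0.001]
force: [-0.1, -0.9, -1.4]
finger_gap: 0.0556
```

```bash
python3 go.py; python3 - <<'E'
from held import *
s=status.get_state();d=snap('wrist');cv2.imwrite('pics/wrist15.png',cv2.cvtColor(d['pixels'],cv2.COLOR_RGB2BGR))
W=cloud(d)
print('held',[np.round(a,4) for a in held('bracket_right',W,s)])
for r,z in ((.09,.003),(.12,.003),(.12,.01)):
  v,e,n=fit(W,'rack_right',.486,.36,r,z,free=True,yaw0=-.19);print('rr',v.round(4),e.round(4),n)
d=snap('scene');p=cv2.cvtColor(d['pixels'],cv2.COLOR_RGB2BGR);cv2.imwrite('pics/s15.png',cv2.resize(p[150:280,240:400],None,fx=4.5,fy=4.5,interpolation=cv2.INTER_CUBIC))
E
```

```text
t 21.5 pos [0.4754 0.2788 0.199 ] yaw 1.377 F [-0.1 -0.9 -1.4] gap 0.0556 q [ 0.32  0.41  1.36 -0.    1.37  0.51]
held [array([-0.0033, -0.0005, -0.0043, -0.0187,  0.0861,  0.0055]), np.float64(0.0003), np.int64(8475)]
rr [ 0.4888  0.3496 -0.1887 -0.0018] 0.0004 18840
rr [ 0.4887  0.3496 -0.1891 -0.0018] 0.0004 19628
rr [ 0.489   0.3496 -0.1899 -0.002 ] 0.0003 6082
```

View pics/wrist15.png

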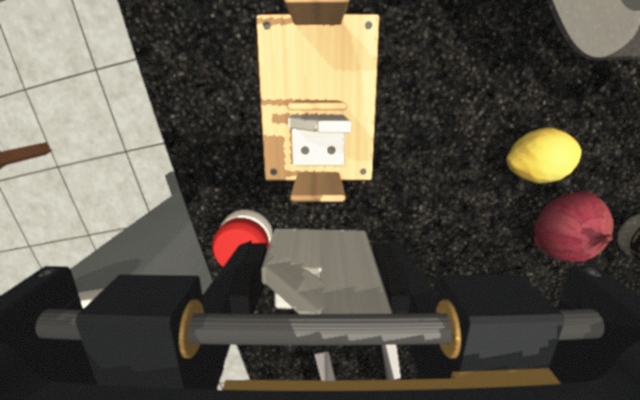

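View pics/s15.png

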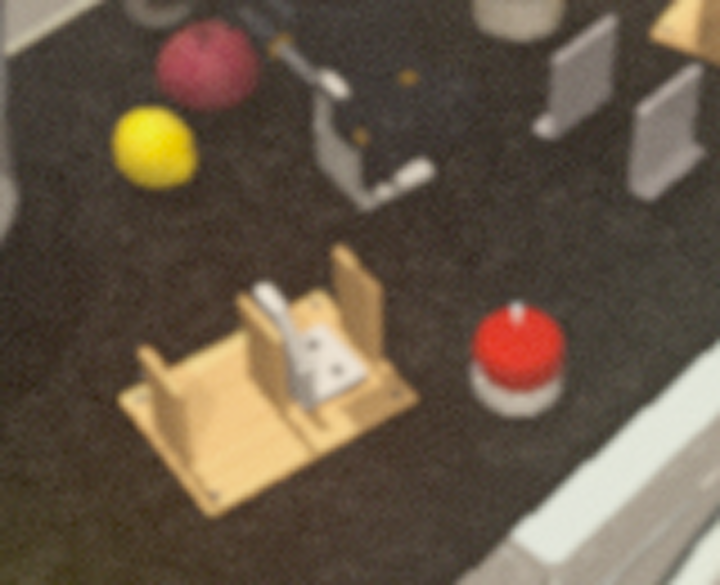

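```bash
python3 - <<'E'
from held import *
s=status.get_state();w,a,b,c=s['eef_rot'];R=Ro.from_quat([a,b,c,w]).as_matrix();yaw=np.arctan2(R[1,0],R[0,0])-np.pi/2
B=Ro.from_euler('z',yaw).as_matrix()
for cam,box in(('scene',(150,230,290,370)),('side',(120,220,260,400))):
    d=load(cam) if cam=='scene' else snap(cam)
    S=6; r0,r1,c0,c1=box
    p=cv2.cvtColor(d['pixels'],cv2.COLOR_RGB2BGR)[r0:r1,c0:c1];p=cv2.resize(p,None,fx=S,fy=S,interpolation=cv2.INTER_CUBIC)
    q0=p.copy()
    for pitch,x,z,col in((0,0,-.026-.0015,(0,255,0)),(.086,-.0033,-.026-.0025,(0,0,255))):
        T=Ro.from_euler('zyx',[0,pitch,0]).as_matrix()
        poly=np.array([[-28,0],[28,0],[28,80],[0,80],[-28,46]])/1000
        X=np.stack([poly[:,0],poly[:,0]*0+.005,poly[:,1]],1)
        F=np.array([[-28,-49,8],[-28,-49,0],[-28,5,0],[28,5,0],[28,-49,0],[28,-49,8]])/1000
        for V in(X,F):
            Wp=(V@T.T+[x,0,z])@B.T+s['position']
            u=((proj(d,Wp)-[c0,r0]+.5)*S).astype(int)
            cv2.polylines(p,[u],True,col,1)
    o=np.hstack([q0,p]) ; f=min(800/o.shape[1],600/o.shape[0]);cv2.imwrite('pics/ov_%s.png'%cam,cv2.resize(o,None,fx=f,fy=f))
E
```

```text
(no output)
```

View pics/ov_scene.png

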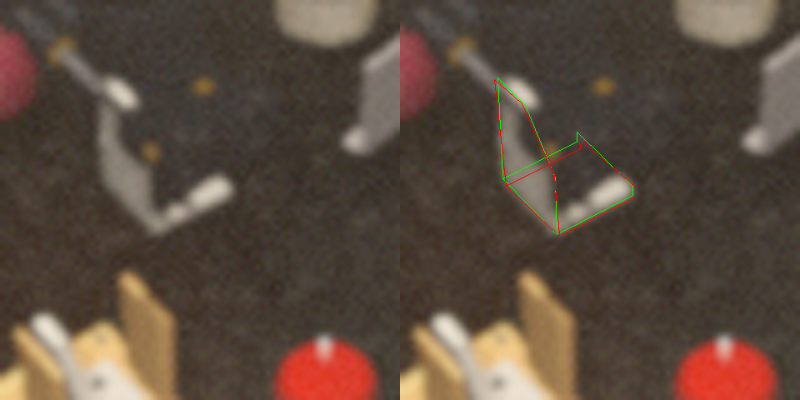

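View pics/ov_side.png

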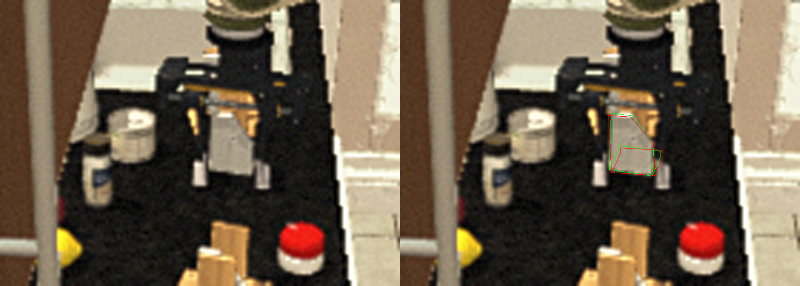

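```bash
python3 go.py .4995,.4085,.15,1.394
```

```text
t 21.65 pos [0.4754 0.2791 0.1995] yaw 1.377 F [-0.3 -0.3 -0.6] gap 0.0555 q [ 0.32  0.41  1.36 -0.    1.37  0.51]
.4995,.4085,.15,1.394 [2.194, -0.02, 0.825] [-0.002, 0.003, -0.12]
```

Request:
{"method": "move_arm", "body": {"deltas": [0.8, 0, 0, 0, 0, -0.12, 45, 1.6, -0.02, 0.1, 0, 0, -0.12, 45, 2.19, -0.02, 0.4, 0, 0, -0.12, 45, 2.19, -0.02, 0.82, 0, 0, -0.12, 45, 2.19, -0.02, 0.82, 0, 0, -0.12, 45, 2.19, -0.02, 0.82, 0, 0, -0.12, 45]}}

```text
time: 22.4
position: [0.5001, 0.4079, 0.1515]
eef_rot: [0.0, 0.767, 0.642, 0.001]
force: [-0.1, -0.7, -0.9]
finger_gap: 0.0553
```

```bash
python3 go.py .4995,.4085,.045,1.394; python3 - <<'E'
from held import *
s=status.get_state();d=snap('wrist');cv2.imwrite('pics/wrist16.png',cv2.cvtColor(d['pixels'],cv2.COLOR_RGB2BGR))
W=cloud(d)
print('held',[np.round(a,4) for a in held('bracket_right',W,s)])
d=snap('scene');p=cv2.cvtColor(d['pixels'],cv2.COLOR_RGB2BGR);cv2.imwrite('pics/s16.png',cv2.resize(p[150:280,230:370],None,fx=4.5,fy=4.5,interpolation=cv2.INTER_CUBIC))
E
```

```text
t 22.4 pos [0.5001 0.4079 0.1515] yaw 1.393 F [-0.1 -0.7 -0.9] gap 0.0553 q [ 0.5   0.61  1.15 -0.    1.38  0.68]
.4995,.4085,.045,1.394 [0.008, -0.013, 1.775] [0.007, -0.003, -0.007]
held [array([-0.0034, -0.0004, -0.0044, -0.0186,  0.0859,  0.0079]), np.float64(0.0003), np.int64(8477)]
```

View pics/wrist16.png

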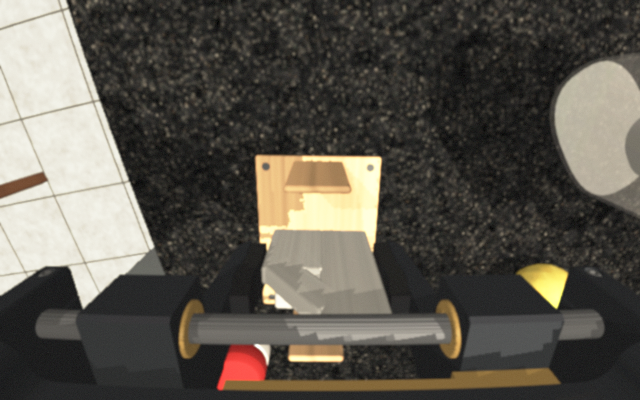

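View pics/s16.png

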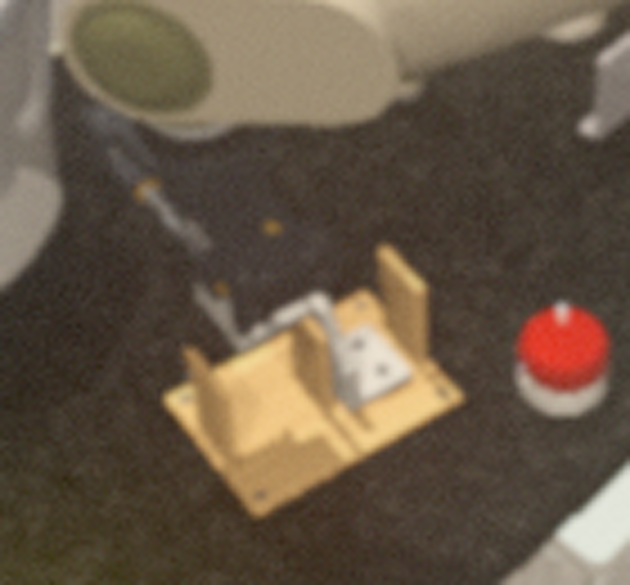

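Request:
{"method": "move_arm", "body": {"deltas": [0, 0, 0.35, 0, 0, 0, 45, 0, -0.01, 0.7, 0, 0, 0, 45, 0, -0.01, 1.05, 0, 0, 0, 45, 0, -0.01, 1.4, 0, 0, 0, 45, 0, -0.01, 1.6, 0, 0, 0, 45, 0, -0.01, 1.77, 0, 0, 0, 45, 0, -0.01, 1.77, 0, 0, 0, 45]}}

```text
time: 23.38
position: [0.4997, 0.4081, 0.0454]
eef_rot: [0.0, 0.767, 0.642, 0.001]
force: [0.6, -0.4, -1.6]
finger_gap: 0.0558
```

```bash
python3 go.py .4995,.4085,.034,1.394;  python3 - <<'E'
from held import *
s=status.get_state();d=snap('wrist');cv2.imwrite('pics/wrist17.png',cv2.cvtColor(d['pixels'],cv2.COLOR_RGB2BGR))
W=cloud(d)
q=W.reshape(-1,3);q=q[np.isfinite(q[:,0])];v=(.4888,.3496,-.189);c,k=np.cos(v[2]),np.sin(v[2]);e=q-[v[0],v[1],0]
L=np.stack([c*e[:,0]+k*e[:,1],-k*e[:,0]+c*e[:,1],e[:,2]],1)
D=L[(abs(L[:,0])<.02)&(L[:,2]>.03)&(L[:,2]<.085)&(L[:,1]>.05)&(L[:,1]<.09)]
print('y hist',[(round(b,3),h) for h,b in zip(*np.histogram(D[:,1],bins=np.arange(.05,.09,.003)))])
D=L[(abs(L[:,0])<.035)&(L[:,2]>.086)&(L[:,2]<.096)&(L[:,1]>.07)&(L[:,1]<.09)];print('div top',D.min(0).round(4),D.max(0).round(4))
E
```

```text
t 23.38 pos [0.4997 0.4081 0.0454] yaw 1.393 F [ 0.6 -0.4 -1.6] gap 0.0558 q [ 0.5   0.72  1.27 -0.    1.15  0.68]
.4995,.4085,.034,1.394 [0.007, -0.004, 0.191] [0.009, -0.005, -0.007]
y hist [(np.float64(0.05), np.int64(0)), (np.float64(0.053), np.int64(33)), (np.float64(0.056), np.int64(153)), (np.float64(0.059), np.int64(165)), (np.float64(0.062), np.int64(1625)), (np.float64(0.065), np.int64(0)), (np.float64(0.068), np.int64(0)), (np.float64(0.071), np.int64(0)), (np.float64(0.074), np.int64(0)), (np.float64(0.077), np.int64(2464)), (np.float64(0.08), np.int64(2164)), (np.float64(0.083), np.int64(0)), (np.float64(0.086), np.int64(0))]
div top [-0.0249  0.0701  0.086 ] [0.0349 0.0808 0.0956]
```

View pics/wrist17.png

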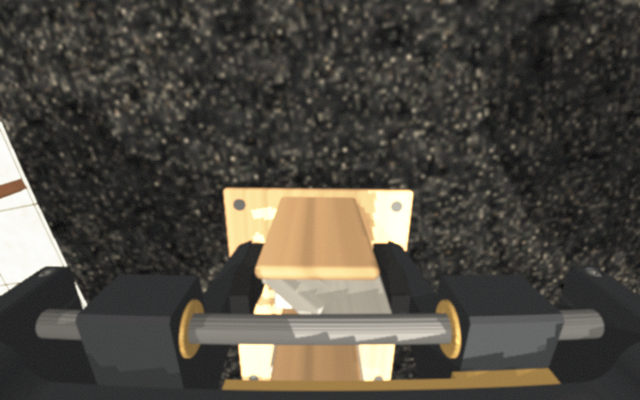

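Request:
{"method": "move_arm", "body": {"deltas": [0, 0, 0.06, 0, 0, 0, 45, 0, 0, 0.12, 0, 0, 0, 45, 0, 0, 0.15, 0, 0, 0, 45, 0, 0, 0.15, 0, 0, 0, 45]}}

```text
time: 23.92
position: [0.4998, 0.4082, 0.0368]
eef_rot: [0.0, 0.767, 0.642, 0.001]
force: [-0.5, 0.0, -0.1]
finger_gap: 0.0556
```

Request:
{"method": "move_arm", "body": {"deltas": [0, 0, 0.02, 0, 0, 0, 45, 0, 0, 0.04, 0, 0, 0, 45, 0, 0, 0.04, 0, 0, 0, 45]}}

```text
time: 24.3
position: [0.4998, 0.4082, 0.0343]
eef_rot: [0.0, 0.767, 0.642, 0.001]
force: [-0.0, -0.8, -1.5]
finger_gap: 0.056
```

Request:
{"method": "move_arm", "body": {"deltas": [0, 0, 0.02, 0, 0, 0, 45, 0, 0, 0.03, 0, 0, 0, 45, 0, 0, 0.03, 0, 0, 0, 45]}}

```text
time: 24.68
position: [0.4999, 0.4083, 0.0331]
eef_rot: [0.0, 0.767, 0.642, 0.001]
force: [-0.9, 0.2, 4.5]
finger_gap: 0.056
```

Contact (about 6 N). Release and rise.

Request:
{"method": "move_arm", "body": {"deltas": [0, 0, 0, 0, 0, 0, 88, 0, 0, 0, 0, 0, 0, 88, 0, 0, 0, 0, 0, 0, 88, 0, 0, 0, 0, 0, 0, 88, 0, 0, 0, 0, 0, 0, 88, 0, 0, -0.4, 0, 0, 0, 88, 0, 0, -1.0, 0, 0, 0, 88, 0, 0, -1.9, 0, 0, 0, 88, 0, 0, -2.6, 0, 0, 0, 88, 0, 0, -2.6, 0, 0, 0, 88]}}

```text
time: 25.92
position: [0.5005, 0.4087, 0.1927]
eef_rot: [0.001, 0.767, 0.642, 0.005]
force: [-0.6, 0.8, -1.5]
finger_gap: 0.088
```

```bash
python3 go.py .46,.20,.25,1.39
```

```text
t 25.93 pos [0.5005 0.4087 0.1927] yaw 1.393 F [-0.6  0.8 -1.5] gap 0.088 q [ 0.5   0.58  1.09 -0.    1.46  0.68]
.46,.20,.25,1.39 [-3.538, -0.042, -0.975] [0.054, -0.042, 0.023]
```

Request:
{"method": "move_arm", "body": {"deltas": [-1, 0, -0.5, 0, 0, 0, 88, -2, 0, -0.8, 0, 0, 0, 88, -3, -0.04, -0.97, 0, 0, 0, 88, -3.54, -0.04, -0.97, 0.05, -0.04, 0, 88, -3.54, -0.04, -0.97, 0.05, -0.04, 0, 88, -3.54, -0.04, -0.97, 0.05, -0.04, 0, 88]}}

```text
time: 26.68
position: [0.4601, 0.2002, 0.2489]
eef_rot: [-0.0, 0.767, 0.642, -0.0]
force: [0.0, 0.3, -0.1]
finger_gap: 0.088
```

```bash
python3 go.py; python3 - <<'E'
from chk import *
d=snap('wrist');cv2.imwrite('pics/wrist18.png',cv2.cvtColor(d['pixels'],cv2.COLOR_RGB2BGR))
check(cloud(d),'right',(.4888,.3496,-.189))
d=snap('scene');p=cv2.cvtColor(d['pixels'],cv2.COLOR_RGB2BGR);cv2.imwrite('pics/s18.png',cv2.resize(p[110:270,250:440],None,fx=4,fy=3.75,interpolation=cv2.INTER_CUBIC))
A=np.concatenate([cloud(d).reshape(-1,3),cloud(load('wrist')).reshape(-1,3)])
for k,(x,y,r) in {'timer':(.374,.222,.05),'tin':(.636,-.083,.06),'jar':(.67,.08,.04)}.items():
    P=A[(np.hypot(A[:,0]-x,A[:,1]-y)<r)&(A[:,2]>.02)&(A[:,2]<.15)];print(k,P.min(0).round(3),P.max(0).round(3))
E
```

```text
t 26.68 pos [0.4601 0.2002 0.2489] yaw 1.393 F [ 0.   0.3 -0.1] gap 0.088 q [0.17 0.29 1.41 0.   1.45 0.35]
rack [-0.0001 -0.0002 -0.0034 -0.0018] 0.0005 9098
dev from bay xyz,yaw,pitch,roll [ 0.0014 -0.005   0.0018 -0.0664  0.0041  0.0567] 0.00056 368
timer [0.342 0.187 0.02 ] [0.404 0.252 0.053]
tin [ 0.599 -0.124  0.024] [ 0.659 -0.054  0.057]
jar [0.648 0.056 0.02 ] [0.691 0.1   0.109]
```

View pics/wrist18.png

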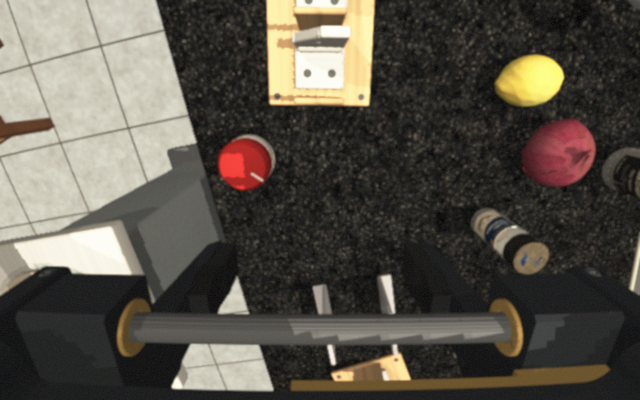

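View pics/s18.png

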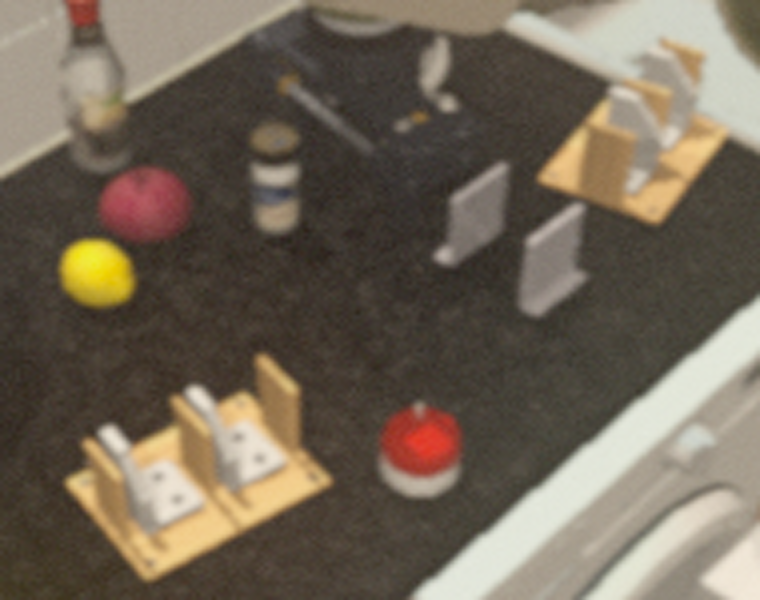

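Both look placed. I'll take one closer look at the right one, since only part of it was in view.

Request:
{"method": "move_arm", "body": {"deltas": [0.8, 0, 0, 0, 0, 0, 88, 1.5, 0, 0, 0, 0, 0, 88, 1.8, 0, 0, 0, 0, 0, 88, 1.8, 0, 0, 0, 0, 0, 88, 1.8, 0, 0, 0, 0, 0, 88]}}

```text
time: 27.4
position: [0.479, 0.3062, 0.249]
eef_rot: [-0.0, 0.767, 0.642, -0.0]
force: [-0.2, 0.6, -0.5]
finger_gap: 0.0877
```

```bash
python3 - <<'E'
from chk import *
d=snap('wrist');cv2.imwrite('pics/wrist19.png',cv2.cvtColor(d['pixels'],cv2.COLOR_RGB2BGR))
check(cloud(d),'right',(.4888,.3496,-.189))
check(cloud(snap('scene')),'left',(.4916,-.2283,.202))
E
```

```text
rack [-0.0001  0.0001 -0.0003 -0.0019] 0.0004 8673
dev from bay xyz,yaw,pitch,roll [ 0.0017 -0.0032 -0.0003 -0.023   0.0032 -0.0176] 0.00058 2591
rack [-0.0013  0.0032  0.0047 -0.001 ] 0.0015 708
dev from bay xyz,yaw,pitch,roll [-0.003   0.0019 -0.0018 -0.0592 -0.0049  0.0358] 0.00122 54
```

View pics/wrist19.png

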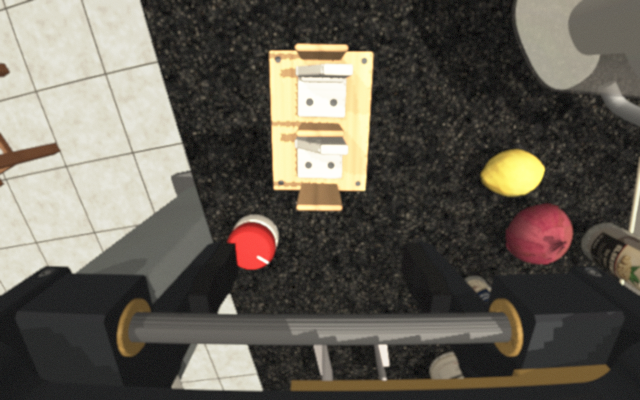

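The right bracket stands flat in its bay at (322,95), beside its sample at (320,160) and facing the same way. Its deviations are within 3 mm. The gripper is empty and clear, so I'm handing the job in.

```bash
python3 -c "
from station import manip;print(manip.sign_off())"
```

```text
the job is handed in; nothing more can be done
None
```

Both brackets are sorted into the correct empty bays, and I handed the job in at about 27.5 s of the 67 s allowed. The sign-off gives no verdict.

- **Left-hand bracket:** it was the one in the stand. I gripped it across its thin plate and stood it on the open worktop between the stand and the timer. I let go, took it again across its width, and set it in rack_left (the rack at the robot's right).
- **Right-hand bracket:** I gripped it across its width and set it in rack_right, the wooden rack at the robot's left. The yellow look-alike was not touched.

**Last checks**
- **Left bracket:** the close wrist view put it on the bay floor, 3.4 mm from the bay centre and about 0.02 rad off in yaw.
- **Right bracket:** the close wrist view put it on the floor, about 3.6 mm from centre and about 0.02 rad off in yaw.
- **Facing:** both face the same way as their samples.
- **Other things:** the timer, tin and spice jar measured where they started, within the camera's accuracy. Contact forces read at the end of each move stayed under 7 N.

**Readings that disagreed**
- A distant scene-camera fit of the left bracket used only 54 points and gave 0.06 rad yaw and 0.04 rad roll. I gave it less weight than the close view.
- While the right bracket was held, its fit suggested about 0.09 rad of pitch. After release it measured 0.003 rad.
- When lifting the left bracket out of the stand, the fingers finished closing during the lift. That left the grip about 18 mm higher on the bracket than planned, but it held.

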